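# Set the spin-experiment wheel to its start position

## Task

The lab wheel must start the next spin experiment with its valve at the very top: turn it, by pushing on its spokes with a fingertip, until the red-capped valve stands straight above the hub, then leave the wheel at rest. Push gently, do not touch the tyre or the valve, grasp nothing, and leave the other things on the bench where they are.

Things in the scene. Friction and masses are not known exactly. Their poses are not given: they have to be found in the camera images.
- stand: Blue one-sided wheel stand, fixed to the bench, turned by -6 to 24 degrees. Origin on the bench under the wheel's middle; z up, x along the axle away from the robot, y left. Base plate 20 mm high, x -70 to 86, y +-110 mm. Its post (32 mm wide, x 45 to 71, up to 185 mm) is on the wheel's far side (+x); the near side, facing the robot, is open. It carries wheel, tyre and valve.
- wheel (a joint): Turn of the wheel about the stand's x axis, rad: 0 (or any whole turn) = valve at the very top; grows clockwise as the robot sees it (right side goes down). No stop either way. It stays where it is left: the stiff bearing resists with 0.28 N m (5 N at 56 mm from the axle), so it does not coast. Starts with the valve in the lower half (2.0 to 4.28).
- hub (a point): Centre of the wheel, on the axle, 165 mm above the bench, midway through the tyre's thickness. Its axes turn with the wheel: x along the axle (away from the robot), z towards the valve. Steel hub 44 mm across, reaching 32 mm to the near side (-x). White rim of inner radius 100, outer 108 mm (x -22 to 10). The wheel is open right through between its spokes.
- spoke (a point): Middle of one of the five straight white spokes, 60 mm from the axle and 19 mm to the near side (-x) of the hub's centre; axes as the hub's. This one stands 36 degrees clockwise of the valve as the robot sees it; the five are 72 degrees apart, the valve halfway between two. Each runs from hub to rim, 10 mm wide and 14 mm deep (x -26 to -12).
- valve_tip (a point): End of the red valve cap, 78 mm from the hub's centre, pointing at the hub; axes as the hub's (z from hub to valve).
- valve: Brass valve stem 10 mm thick with a red cap 14 mm thick, standing inward from the rim towards the hub (from 100 to 78 mm from the axle), halfway between two spokes, in the middle of the wheel's thickness. Origin at the hub's centre; z from hub to valve.
- tyre: Grey tyre around the rim, 260 mm outside diameter, 32 mm thick (x -16 to 16). Origin at the hub's centre, axes as the hub's.
- mortar: White ceramic mortar bowl, 92 mm across, 62 mm high, loose. Origin under its centre. Leave alone.
- bottle: Amber reagent bottle, 60 mm across, 140 mm high, loose. Origin under its centre. Leave alone.
- beaker: Glass beaker, 72 mm across, 90 mm high, loose. Origin under its centre. Leave alone.
- rack: Cream test-tube rack 60 x 200 x 85 mm (long along its y) with three tubes, 112 mm high in all, loose. Origin under its centre. Leave alone.
- clamp: Wooden test-tube clamp 26 x 110 x 10 mm (long along its y) lying on a cork mat 120 x 120 x 6 mm, loose. Origin under its centre. Leave alone.
- weight: Brass lab weight, 40 mm across, 52 mm high, loose. Origin under its centre. Leave alone.

How it is judged (in metres and radians):
At the end, for the whole second after the job is handed in: The line from hub to valve is within 0.12 rad (7 degrees) of straight up, the wheel is at rest (under 0.05 rad/s), and every bystander is within 20 mm of where it stood (angle between valve_tip's own z axis and vertical below 0.12 rad and velocity of joint wheel between -0.05 and 0.05 rad/s and distance of each of mortar, bottle, beaker, rack, clamp, weight from where it was at the start of the episode below 0.02 m); the robot touches nothing.
It fails at once if the tyre is touched with more than 1.5 N (contact force between any of the fingers, the arm and tyre above 1.5 N).
It fails at once if the valve is pushed with more than 2 N (contact force between any of the fingers, the arm and valve above 2 N).
It fails at once if the wheel or its stand is pushed or gripped with more than 25 N (contact force between any of the fingers, the arm and stand above 25 N).
It fails at once if a bystander is moved more than 20 mm or lifted (distance of any of mortar, bottle, beaker, rack, clamp, weight from where it was at the start of the episode above 0.02 m).
It also fails if it takes over 67 s, if anything falls off the work surface, if the arm or the gripper's body presses on something with over 40 N, if the wrist force passes 120 N, or if a joint passes its speed limit or range.

## Robot

A 6-joint arm with a two-finger parallel gripper is mounted at the origin on the work surface. World frame = base frame: x ahead of the robot, y to its left, z up, the work surface at z = 0. Lengths are in mm, angles in rad, forces in N, time in s.
With the tool pointing down it reaches from about 350 to 725 mm from the base axis. Payload 6 kg.
Tool frame: the origin (TCP) lies midway between the tips of the shut fingers; the grasp point (between the pads) lies 19 mm behind it; x points along the fingers, y is the direction in which the jaws open and shut, and the axes are right-handed (so a half turn about x gives the same grasp; the last joint's range is limited). The gripper opens to 85 mm and grips with 20 to 120 N. Pads are 22 mm wide; open, the fingers measure 114 mm over their backs; the gripper's body (76 mm by 85 mm) begins 54 mm behind the grasp point. The pads swing forward as they close: fully open they stand 13 mm farther back than shut.
Start: joints at [1.442, 0.04, 0.085, 0, -1.615, -0.334], TCP at [267.844, 536.87, 205.461] pointing down, gripper open.
Joint ranges: [-2.56, 2.56], [-1.29, 2.01], [-1.08, 1.49], [-3.29, 1.98], [-2.81, -0.18], [-2.99, 2.99]. Speed limits (rad/s): [2.57, 2.57, 3.01, 3.14, 3.14, 3.14].

## Interface

Orientations are given as a rotation vector (axis times angle).
In Python, from cell import * gives the robot as it stands.
- The arm moves only by the tool carry_out, never from a script. Its argument "targets" is a list that holds one entry, the list of rows, each a list of 7 numbers: the turn, a rotation vector about the tool's x, y, z in degrees, then the shift along the tool's x, y, z in cm, then the opening, from 0 (shut) to 1 (fully open). A call has 1 to 5 rows; each row is the pose to reach, as a shift and turn from the pose commanded when the call began, along the tool's axes at that moment; what a row does not reach only later rows make up. A row lasts 1/10 s, in which the tool goes at most 50 mm and 8.59 degrees, less where a joint would pass 70% of its speed; a pose out of reach is approached as far as the arm can. A call with a gripper value outside its range is refused whole. The fingers move at their own pace and stop on an object; "grip_force" is the grip in N (left out, the last holds). Time passes only in rows, so rows that repeat a pose let the fingers close. It gives the time, the measured TCP pose, the force and the opening at its end, in the units of the state.
- get_state(): the state, without advancing time (a new reading comes with each control period).
- camera(name): name is "side" or "top"; returns a dict with "color" (420x560x3 uint8, red, green, blue), "vertical_fov" (degrees; the focal length in pixels is half the picture's height over the tangent of half this angle, whatever the lens; pixels are square), "cx", "cy" (the principal point, pixels), "extrinsics" (4x4, takes a point from camera to world coordinates). Camera axes: x right, y up, looking along -z (the intrinsics and any distortion apply to the point x, -y, -z); pixel columns grow to the right and rows downward; lengths in mm; the calibration is good to about 2 mm. A picture is of the moment at which its call begins. There is no depth.
- close_job(): hands the job in, once; it reports no verdict.
The state is a dict: "time": time; "joints": joint angles; "dq": joint speeds; "joint_torque": joint torques, N m; "eef_pos": TCP position; "eef_rot": TCP orientation; "wrist_force": force on the tool from outside, world axes, zero at the start; "torque": the same for the moment, N m; "finger_gap": finger opening in mm.
Only numpy, scipy, OpenCV 4.12 (cv2) and the standard library are available. Lean on these libraries where they do the work, as an engineer would, in place of code of your own. Each camera call takes 0.05 s, during which the arm holds its last target.

## Working session

There is one attempt and no reset: what is moved stays moved. The work goes in short steps, Python scripts to look and compute and a tool call to move; the robot and the scene stay as the last step left them, time stands still between calls to the robot, and variables do not carry over. Pictures are saved under pics/ and viewed, and the job is handed in when it is done.

Besides the shell and the picture viewer there is one more tool, called after ">>>" as a command line: name --argument value ..., lists and objects as JSON in quotes. carry_out: Moves the arm, as the interface text tells. Its arguments: {"type":"object","properties":{"targets":{"type":"array"},"grip_force":{"type":"number"}},"required":["targets"]}

```bash
mkdir -p pics; ls; python3 - <<'E'
from cell import *
import cv2
s=get_state(); print(s)
for n in ("side","top"):
    c=camera(n); cv2.imwrite(f"pics/{n}0.png",c["color"][:,:,::-1]); print(n,{k:v for k,v in c.items() if k!="color"})
E
```

```text
pics
{'time': 0.0, 'joints': array([ 1.44165684e+00,  4.07754030e-02,  8.37942508e-02, -4.75101648e-04,
       -1.61551386e+00, -3.33693195e-01]), 'dq': array([ 0.00126473,  0.00069603, -0.0028554 , -0.00027378, -0.00022462,
        0.00032911]), 'joint_torque': array([ 1.23707418e-03, -3.68207073e+01,  3.47403789e+01,  6.93195283e+00,
       -5.37203334e-03,  1.57168113e-06]), 'eef_pos': array([267.65076458, 536.56213072, 204.48818798]), 'eef_rot': array([-1.96436999,  0.46468368,  1.96497297]), 'wrist_force': array([-0.04300655, -0.20917574, -0.05467873]), 'torque': array([ 0.10530599, -0.0044571 ,  0.02255415]), 'finger_gap': 85.32560732208943}
side {'vertical_fov': 43.400914292544016, 'cx': 281.5329789183924, 'cy': 205.04626258334412, 'extrinsics': array([[ 9.91458138e-01,  8.70242566e-02, -9.71469986e-02,
         3.70718845e+02],
       [-1.28563900e-01,  5.26702483e-01, -8.40271277e-01,
        -1.20584560e+03],
       [-2.19564178e-02,  8.45583392e-01,  5.33391641e-01,
         9.26327685e+02],
       [ 0.00000000e+00,  0.00000000e+00,  0.00000000e+00,
         1.00000000e+00]])}
top {'vertical_fov': 54.860514407161126, 'cx': 276.609413160754, 'cy': 203.7710196525523, 'extrinsics': array([[ 1.76643196e-02,  9.77178537e-01, -2.11683913e-01,
         2.52084416e+02],
       [-9.99842325e-01,  1.68794189e-02, -5.51448860e-03,
        -1.34546033e+01],
       [-1.81553846e-03,  2.11747945e-01,  9.77322624e-01,
         1.20896188e+03],
       [ 0.00000000e+00,  0.00000000e+00,  0.00000000e+00,
         1.00000000e+00]])}
```

View pics/side0.png

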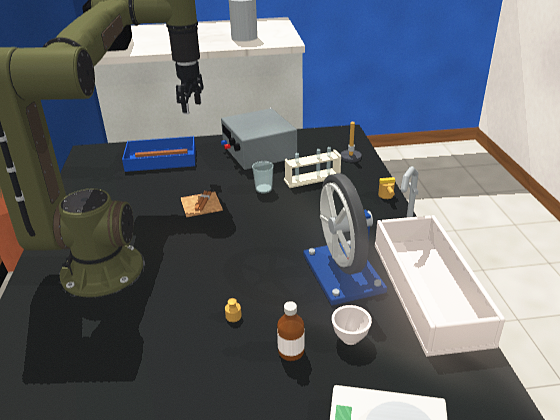

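View pics/top0.png

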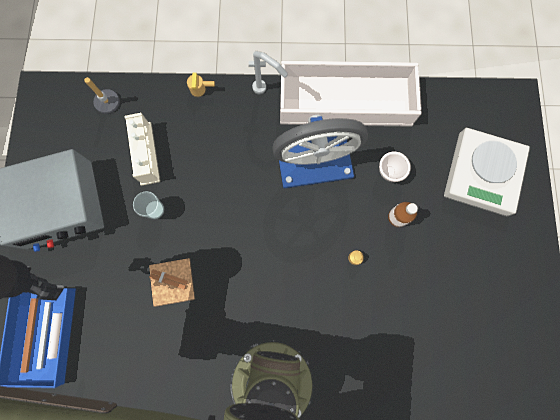

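```bash
python3 - <<'E'
import cv2
a=cv2.imread("pics/side0.png")[165:305,290:400]; cv2.imwrite("pics/s0c.png",cv2.resize(a,None,fx=4,fy=4,interpolation=3))
a=cv2.imread("pics/top0.png")[105:195,265:375]; cv2.imwrite("pics/t0c.png",cv2.resize(a,None,fx=6,fy=6,interpolation=3))
E
```

```text
(no output)
```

View pics/s0c.png

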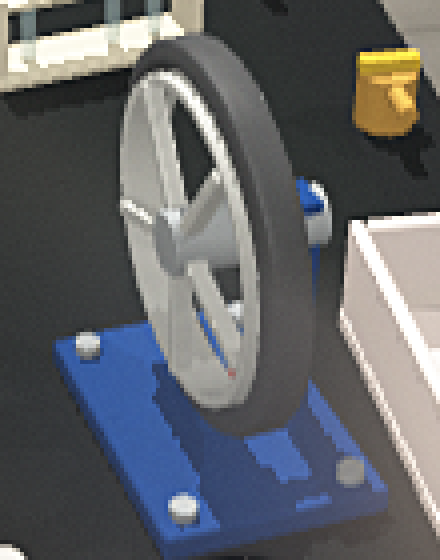

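View pics/t0c.png

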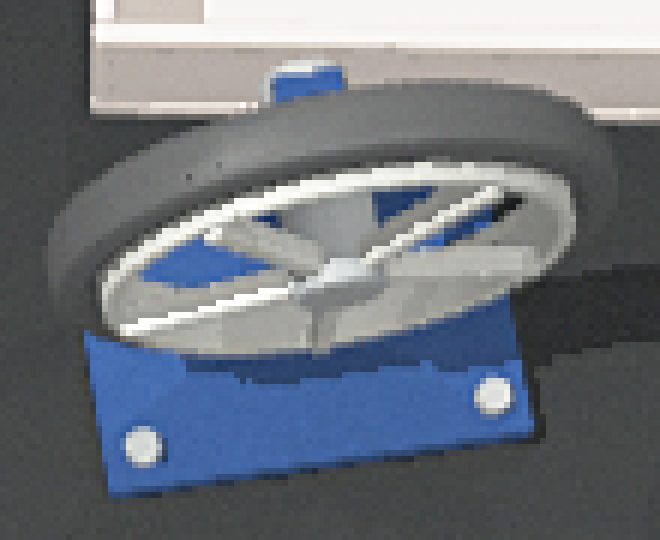

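```bash
cat > h.py <<'E'
import numpy as np,cv2,json
from scipy.optimize import least_squares
CAL={}
def proj(c,P):
    P=np.atleast_2d(P); E=c["extrinsics"]; p=(P-E[:3,3])@E[:3,:3]
    f=210/np.tan(np.radians(c["vertical_fov"]/2))
    return np.c_[c["cx"]+f*p[:,0]/-p[:,2], c["cy"]-f*p[:,1]/-p[:,2]]
def st(q,P):
    P=np.atleast_2d(P).astype(float); a=q[2]; return np.c_[q[0]+np.cos(a)*P[:,0]-np.sin(a)*P[:,1], q[1]+np.sin(a)*P[:,0]+np.cos(a)*P[:,1],P[:,2]]
def wh(th,r,x,off=0): # point on wheel, clockwise seen from -x: right(-y) side goes down
    b=th+off; return [x,-r*np.sin(b),165+r*np.cos(b)]
def overlay(img,c,q,th,x0,y0,x1,y1,k,fn):
    im=cv2.resize(img[y0:y1,x0:x1],None,fx=k,fy=k,interpolation=3)
    d=lambda P:((proj(c,st(q,P))-[x0,y0]+.5)*k).astype(int)
    def pl(P,col,cl=False): cv2.polylines(im,[d(P).reshape(-1,1,2)],cl,col,1)
    t=np.linspace(0,2*np.pi,60)
    for r,x,col in ((100,-22,(0,255,0)),(130,0,(0,255,255)),(22,-32,(255,0,255))): pl([wh(a,r,x) for a in t],col,True)
    pl([[-70,-110,20],[-70,110,20],[86,110,20],[86,-110,20]],(0,255,255),True)
    if th is not None:
        for i in range(5):
            pl([wh(th,22,-26,np.radians(36+72*i)),wh(th,100,-26,np.radians(36+72*i))],(255,255,0) if i else (0,128,255))
        pl([wh(th,78,0),wh(th,100,0)],(0,0,255))
    cv2.imwrite(fn,im)
E
python3 - <<'E'
from h import *
from cell import *
S=camera("side");T=camera("top")
s=lambda u,v:(290+u/4-.4,165+v/4-.4); t=lambda u,v:(265+u/6-.4,105+v/6-.4)
obs=[(T,[-70,110,20],t(108,494)),(T,[-70,-110,20],t(536,436)),(S,[-70,110,20],s(55,343)),(S,[-70,-110,20],s(163,545)),(S,[86,-110,20],s(385,490)),
(T,[-32,0,165],t(340,280)),(S,[-32,0,165],s(172,245))]
def res(q): return np.concatenate([proj(c,st(q,p))[0]-o for c,p,o in obs])
r=least_squares(res,[600,-100,0.15],loss="soft_l1"); print(r.x,np.round(res(r.x),1)); q=r.x
# theta from valve red pixel
o=np.array(s(232,374)); th=np.linspace(1.9,4.4,500)
e=[np.linalg.norm(proj(S,st(q,wh(a,80,0)))[0]-o) for a in th]; i=np.argmin(e); print(th[i],e[i])
json.dump(dict(q=list(q),th=th[i]),open("fit.json","w"))
overlay(S["color"][:,:,::-1].copy(),S,q,th[i],290,165,400,305,4,"pics/so.png")
overlay(T["color"][:,:,::-1].copy(),T,q,th[i],265,105,375,195,6,"pics/to.png")
E
```

```text
[ 6.51221019e+02 -1.21419917e+02  1.54119467e-01] [-0.2 -1.  -0.1 -0.8 -0.4 -0.6  0.1 -0.3  1.8  0.8  0.   2.3 -1.9  0.3]
2.551302605210421 3.219226124753545
```

View pics/so.png

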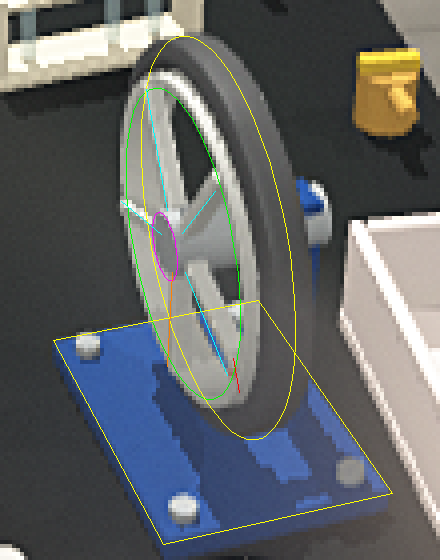

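View pics/to.png

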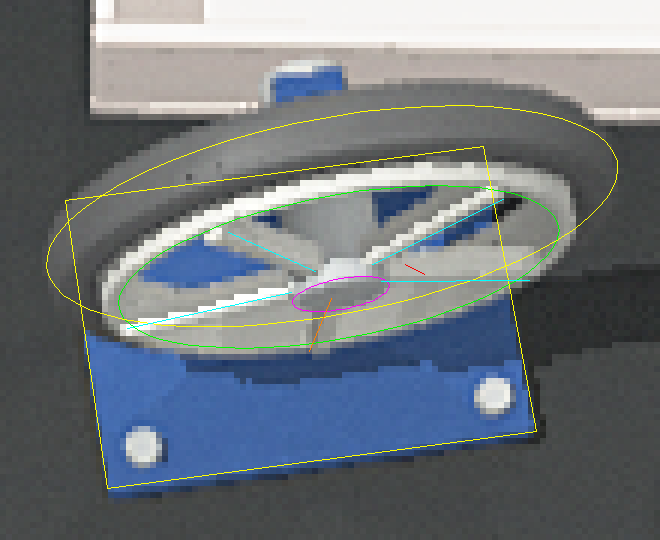

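```bash
python3 - <<'E'
from h import *
import cv2
a=cv2.imread("pics/side0.png")[235:305,295:395]; cv2.imwrite("pics/s0d.png",cv2.resize(a,None,fx=8,fy=8,interpolation=3))
from cell import *
S=camera("side");T=camera("top")
s=lambda u,v:(290+u/4-.4,165+v/4-.4); t=lambda u,v:(265+u/6-.4,105+v/6-.4)
C={}
R=np.radians
obs=[(T,[-70,110,0],t(108,496)),(T,[-70,-110,0],t(536,438)),(S,[-70,110,20],s(55,343)),
(T,[-32,0,165],t(345,280)),(S,[-32,0,165],s(172,245))]
# spoke tips at near rim: side & top
sp=[(S,36+72*2-0,s(122,204)),(T,36+72*2,t(122,330)),(T,36+72*4,t(500,192)),(T,36+72*3,t(213,237)),(T,36+72*1,t(314,352)),(S,36+72*3,s(150,88))]
def res(q): 
    r=[proj(c,st(q,p))[0]-o for c,p,o in obs]
    for i in range(6):
        c,a,o=sp[i]; 
        b=min(range(5),key=lambda k:np.linalg.norm(proj(c,st(q,wh(q[3],100,-26,R(36+72*k))))[0]-o))
        r.append(proj(c,st(q,wh(q[3],100,-26,R(36+72*b))))[0]-o)
    r.append(proj(S,st(q,wh(q[3],80,-3)))[0]-s(232,374))
    return np.concatenate(r)
r=least_squares(res,[655,-121,0.154,2.55],loss="soft_l1"); q=r.x; print(q,np.round(res(q).reshape(-1,2),1).tolist())
json.dump(dict(q=list(q)),open("fit.json","w"))
overlay(S["color"][:,:,::-1].copy(),S,q,q[3],290,165,400,305,4,"pics/so2.png")
overlay(T["color"][:,:,::-1].copy(),T,q,q[3],265,105,375,195,6,"pics/to2.png")
E
```

```text
[ 6.52998109e+02 -1.21486165e+02  1.63695742e-01  2.52620098e+00] [[0.1, 0.1], [-1.1, -0.3], [-0.1, -0.4], [-0.7, 1.7], [-1.1, 0.3], [0.3, 0.3], [1.1, -0.4], [-0.2, 0.2], [1.8, -1.1], [0.1, -0.9], [-0.8, 0.5], [0.4, -3.0]]
```

View pics/so2.png

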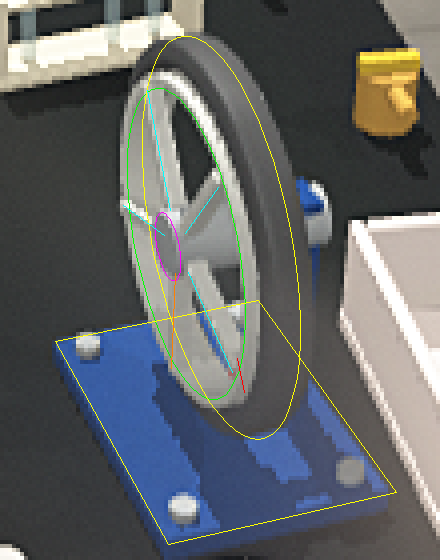

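View pics/to2.png

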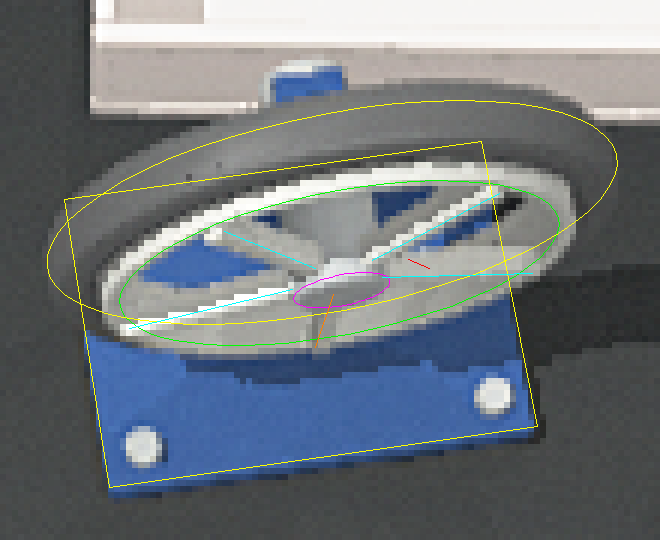

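View pics/s0d.png

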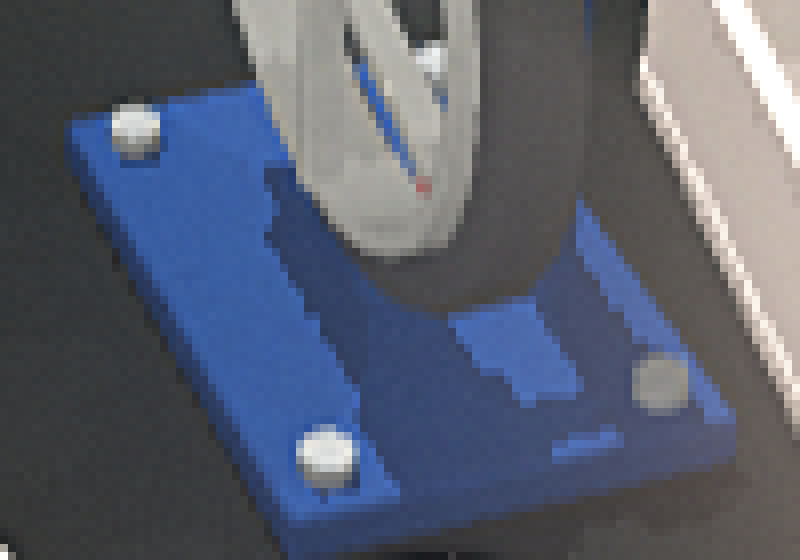

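```bash
python3 - <<'E'
import cell; print(dir(cell))
from h import *
from cell import *
from scipy.spatial.transform import Rotation as Ro
s=get_state(); print(np.round(Ro.from_rotvec(s['eef_rot']).as_matrix(),3), s['time'])
T=camera("top"); S=camera("side")
# ground positions via ray to plane z
def ray(c,u,v,z):
    f=210/np.tan(np.radians(c["vertical_fov"]/2)); E=c["extrinsics"]
    d=E[:3,:3]@np.array([(u-c["cx"])/f,-(v-c["cy"])/f,-1]); o=E[:3,3]; return o+d*(z-o[2])/d[2]
for n,u,v,z in (("weight",356,257,50),("bottle",411,209,140),("mortar",395,166,60),("clamp",172,280,10),("beaker",148,205,60),("rack",143,148,85)): print(n,ray(T,u,v,z).round())
E
```

```text
['PlanningError', '__builtins__', '__cached__', '__doc__', '__file__', '__loader__', '__name__', '__package__', '__spec__', 'camera', 'close_job', 'get_state']
[[-0.    -0.446 -0.895]
 [-0.001 -0.895  0.446]
 [-1.     0.001 -0.   ]] 0.3
weight [ 352. -236.   50.]
bottle [ 475. -370.  140.]
mortar [ 622. -356.   60.]
clamp [279. 294.  10.]
beaker [491. 367.  60.]
rack [656. 387.  85.]
```

>>> carry_out --targets '[[[97, 0, 0, -9.5, 50, -45, 0], [97, 0, 0, -9.5, 50, -45, 0], [97, 0, 0, -9.5, 50, -45, 0], [97, 0, 0, -9.5, 50, -45, 0], [97, 0, 0, -9.5, 50, -45, 0]]]' --grip_force 30

```text
time: 0.9
eef_pos: [334.0, 296.4, 240.9]
eef_rot: [-1.464, 1.021, 1.464]
wrist_force: [1.5, 0.3, 0.0]
finger_gap: 12.5
```

```bash
cat >> h.py <<'E'
from scipy.spatial.transform import Rotation as Ro
def log():
    from cell import get_state
    s=get_state(); open("log.jsonl","a").write(json.dumps({k:np.asarray(v).tolist() for k,v in s.items()})+"\n")
    return s
def rel(s,pos,R):
    R0=Ro.from_rotvec(s["eef_rot"]); d=R0.inv().apply(np.asarray(pos)-s["eef_pos"])/10
    w=(R0.inv()*Ro.from_matrix(R)).as_rotvec(degrees=True); return np.round(w,1),np.round(d,2)
def show():
    s=log(); print("t",round(s["time"],2),"q",np.round(s["joints"],3),"pos",np.round(s["eef_pos"],1),"F",np.round(s["wrist_force"],1),"gap",round(s["finger_gap"],1)); print(np.round(Ro.from_rotvec(s["eef_rot"]).as_matrix(),2).tolist()); return s
E
python3 -c "
from h import *
show()"
```

```text
t 0.9 q [ 1.182 -0.368 -0.211  0.    -1.728 -0.829] pos [334.  296.4 240.9] F [1.5 0.3 0. ] gap 12.5
[[0.0, -0.94, -0.35], [0.0, -0.35, 0.94], [-1.0, -0.0, 0.0]]
```

```bash
python3 -c "
from h import *
s=show(); c,sn=np.cos(.164),np.sin(.164)
print(rel(s,[430,-150,300],np.array([[0,0,-1],[sn,-c,0],[-c,-sn,0]]).T@np.eye(3)))
R=np.array([[0,0,-1],[sn,-c,0],[-c,-sn,0]]).T;print(R,np.linalg.det(R))"
```

```text
t 0.9 q [ 1.182 -0.368 -0.211  0.    -1.728 -0.829] pos [334.  296.4 240.9] F [1.5 0.3 0. ] gap 12.5
[[0.0, -0.94, -0.35], [0.0, -0.35, 0.94], [-1.0, -0.0, 0.0]]
(array([-79.2,  -0. ,   0. ]), array([ -5.93,   6.39, -45.21]))
[[ 0.          0.16326583 -0.98658211]
 [ 0.         -0.98658211 -0.16326583]
 [-1.          0.          0.        ]] 0.9999999999999999
```

```bash
python3 -c "
from h import *
s=show(); c,sn=np.cos(.164),np.sin(.164)
R=np.array([[0,0,-1],[-c,-sn,0],[-sn,c,0]]).T
print(rel(s,[430,-150,300],R))"
```

```text
t 0.9 q [ 1.182 -0.368 -0.211  0.    -1.728 -0.829] pos [334.  296.4 240.9] F [1.5 0.3 0. ] gap 12.5
[[0.0, -0.94, -0.35], [0.0, -0.35, 0.94], [-1.0, -0.0, 0.0]]
(array([10.8,  0. ,  0. ]), array([ -5.93,   6.39, -45.21]))
```

>>> carry_out --targets '[[[10.8, 0, 0, -6, 6.4, -45, 0], [10.8, 0, 0, -6, 6.4, -45, 0], [10.8, 0, 0, -6, 6.4, -45, 0], [10.8, 0, 0, -6, 6.4, -45, 0], [10.8, 0, 0, -6, 6.4, -45, 0]]]'

```text
time: 1.4
eef_pos: [387.0, 54.4, 274.0]
eef_rot: [-1.334, 1.122, 1.333]
wrist_force: [2.2, 0.5, 1.1]
finger_gap: -0.0
```

```bash
python3 -c "
from h import *
s=show(); c,sn=np.cos(.164),np.sin(.164)
R=np.array([[0,0,-1],[-c,-sn,0],[-sn,c,0]]).T
print(rel(s,[430,-150,300],R))"
```

```text
t 1.4 q [ 0.667 -0.51  -0.247  0.    -1.833 -0.496] pos [387.   54.4 274. ] F [2.2 0.5 1.1] gap -0.0
[[0.0, -0.99, -0.17], [0.0, -0.17, 0.99], [-1.0, -0.0, 0.0]]
(array([0.4, 0. , 0.1]), array([ -2.62,  -0.78, -20.87]))
```

>>> carry_out --targets '[[[0, 0, 0, -2.5, -0.8, -21, 0], [0, 0, 0, -2.5, -0.8, -21, 0], [0, 0, 0, -2.5, -0.8, -21, 0], [0, 0, 0, -2.5, -0.8, -21, 0], [0, 0, 0, -2.5, -0.8, -21, 0]]]'

```text
time: 1.9
eef_pos: [430.3, -153.5, 298.4]
eef_rot: [-1.329, 1.128, 1.329]
wrist_force: [0.3, 1.1, 0.1]
finger_gap: 0.1
```

```bash
python3 -c "
from h import *
s=show()"
```

```text
t 1.9 q [ 1.030e-01 -3.090e-01 -6.000e-02  1.000e-03 -1.821e+00  6.100e-02] pos [ 430.3 -153.5  298.4] F [0.3 1.1 0.1] gap 0.1
[[-0.0, -0.99, -0.16], [-0.0, -0.16, 0.99], [-1.0, 0.0, -0.0]]
```

>>> carry_out --targets '[[[0, 0, -50, 0, -4, 0, 0], [0, 0, -50, 0, -4, 0, 0], [0, 0, -50, 0, -4, 0, 0], [0, 0, -50, 0, -4, 0, 0], [0, 0, -50, 0, -4, 0, 0]]]'

```text
time: 2.4
eef_pos: [470.0, -142.4, 299.9]
eef_rot: [-1.541, 0.513, 0.766]
wrist_force: [-1.1, -0.3, 0.6]
finger_gap: -0.0
```

```bash
python3 -c "
from h import *
s=show()"
```

```text
t 2.4 q [ 0.048 -0.911 -0.563 -0.09  -1.166  0.125] pos [ 470.  -142.4  299.9] F [-1.1 -0.3  0.6] gap -0.0
[[0.68, -0.72, -0.17], [0.12, -0.12, 0.99], [-0.73, -0.69, -0.0]]
```

```bash
cat > kin.py <<'E'
from h import *
Rx=lambda a:Ro.from_euler('x',a).as_matrix();Ry=lambda a:Ro.from_euler('y',a).as_matrix();Rz=lambda a:Ro.from_euler('z',a).as_matrix()
def fk(q,p):
    a1,h,L1,L2,a3,L6,d,d2=p
    R=Rz(q[0]); t=R@[a1,d,h]; R=R@Ry(q[1]); t=t+R@[0,0,L1]; R=R@Ry(-q[2]); t=t+R@[L2,0,a3]; R=R@Rx(s4*q[3])@Ry(-q[4])
    t=t+R@[0,d2,0]; t=t+R@[L6,0,0]; return t,R
s4=1
E
python3 - <<'E'
import kin; from kin import *
L=[json.loads(l) for l in open("log.jsonl")]
L.append(dict(joints=[1.44165684e+00,4.07754030e-02,8.37942508e-02,-4.75101648e-04,-1.61551386e+00,-3.33693195e-01],eef_pos=[267.65076458, 536.56213072, 204.48818798],eef_rot=[-1.96436999,0.46468368,1.96497297]))
for sg in (1,-1):
    kin.s4=sg
    f=lambda p:np.concatenate([fk(l["joints"],p)[0]-l["eef_pos"] for l in L]+[0.01*(p-np.array([0,400,400,400,0,300,-195,0]))])
    r=least_squares(f,[0,400,400,400,0,300,-195,0]); print(sg,r.x.round(1),r.cost)
    for l in L[-3:]:
        t,R=fk(l["joints"],r.x); M=(R@Rx(l["joints"][5])).T@Ro.from_rotvec(l["eef_rot"]).as_matrix(); print((t-l["eef_pos"]).round(1),M.round(2).tolist())
E
```

```text
1 [   9.4  151.9  382.2  537.1   -2.6  349.1 -342.2  154.3] 1683.275845182923
[ 0.5  9.4 -1.4] [[1.0, -0.0, 0.0], [-0.0, -0.12, 0.99], [0.0, -0.99, -0.12]]
[ -4.1 -52.9   0.5] [[0.99, 0.01, -0.16], [0.16, -0.18, 0.97], [-0.01, -0.98, -0.18]]
[-9.  -4.4  0.6] [[1.0, -0.0, -0.0], [0.0, 0.62, 0.79], [0.0, -0.79, 0.62]]
-1 [   2.4  156.9  401.4  548.8   -3.8  372.9  -13.  -183.5] 7.959583788417193
[ 0.3  0.  -0.2] [[1.0, 0.0, 0.0], [0.0, -0.12, 0.99], [0.0, -0.99, -0.12]]
[-0.1 -0.   0.4] [[1.0, 0.0, 0.0], [-0.0, -0.25, 0.97], [0.0, -0.97, -0.25]]
[0.  0.  0.3] [[1.0, 0.0, 0.0], [-0.0, 0.62, 0.79], [0.0, -0.79, 0.62]]
```

```bash
cat >> kin.py <<'E'
s4=-1
P=np.array([2.4,156.9,401.4,548.8,-3.8,372.9,-13.,-183.5])
M0=np.array([[1,0,0],[0,0,1],[0,-1,0.]])
lo=np.array([-2.56,-1.29,-1.08,-3.29,-2.81,-2.99]);hi=np.array([2.56,2.01,1.49,1.98,-.18,2.99])
def full(q): t,R=fk(q,P); return t,R@Rx(-q[5])@M0
def ik(pos,R,q0):
    f=lambda q:np.concatenate([(full(q)[0]-pos)/100,(Ro.from_matrix(full(q)[1].T@R)).as_rotvec()])
    r=least_squares(f,np.clip(q0,lo+1e-3,hi-1e-3),bounds=(lo,hi)); return r.x,np.linalg.norm(r.fun)
def tgt(a,r,x,p,yaw,roll=0):
    fit=json.load(open("fit.json"))["q"]; pos=st(fit,[x,-r*np.sin(a),165+r*np.cos(a)])[0]
    w=yaw; X=np.array([np.cos(w)*np.cos(p),np.sin(w)*np.cos(p),-np.sin(p)]); Z=np.array([-np.sin(w),np.cos(w),0]); Y=np.cross(Z,X)
    return pos,np.c_[X,Y,Z]@Rx(roll)
E
python3 - <<'E'
from kin import *
L=[json.loads(l) for l in open("log.jsonl")]; q0=np.array(L[-1]["joints"])
print(np.abs(full(q0)[1]-Ro.from_rotvec(L[-1]["eef_rot"]).as_matrix()).max())
for p in (0,15,30,45):
  for yaw in (.164,0,-.3):
    p_=np.radians(p); out=[]
    for a in (73,0,-85):
      for x in (-110,-10):
        best=min((ik(*tgt(np.radians(a),58,x,p_,yaw),s) for s in (q0,np.array([.05,0,0,0,-1,0]),np.array([.3,.3,-.3,-3,-.6,0]))),key=lambda z:z[1])
        out.append(best[1])
        if x==-10 and a==0: bq=best[0]
    print(p,yaw,np.round(out,3),bq.round(2))
E
```

```text
4.163336342344337e-16
0 0.164 [0. 0. 0. 0. 0. 0.] [-0.66 -0.43 -0.65 -1.77 -0.85  1.87]
0 0 [0.    0.    0.    0.    0.073 0.   ] [-0.55 -0.57 -0.74 -1.84 -0.57  1.89]
0 -0.3 [0.    0.    0.146 0.    0.336 0.016] [-0.5  -0.67 -0.91 -2.43 -0.31  2.45]
15 0.164 [0.    0.    0.    0.    0.068 0.016] [-0.22 -0.6  -0.62 -0.99 -0.45  1.04]
15 0 [0.012 0.    0.12  0.106 0.209 0.122] [-0.04 -0.69 -0.76 -0.76 -0.19  0.75]
15 -0.3 [0.238 0.142 0.372 0.188 0.434 0.095] [-0.46 -0.68 -0.99 -2.97 -0.18  2.99]
30 0.164 [0.    0.    0.    0.    0.043 0.   ] [ 0.05 -0.62 -0.68 -0.21 -0.48  0.25]
30 0 [0.    0.    0.006 0.    0.157 0.055] [ 0.17 -0.7  -0.95  0.48 -0.32 -0.55]
30 -0.3 [0.133 0.025 0.125 0.    0.249 0.09 ] [ 0.16 -0.66 -1.07  1.2  -0.43 -1.4 ]
45 0.164 [0. 0. 0. 0. 0. 0.] [ 0.08 -0.47 -0.49 -0.09 -0.77  0.12]
45 0 [0. 0. 0. 0. 0. 0.] [ 0.19 -0.53 -0.62  0.21 -0.71 -0.29]
45 -0.3 [0. 0. 0. 0. 0. 0.] [ 0.31 -0.53 -0.74  0.62 -0.77 -0.93]
```

```bash
python3 - <<'E'
from kin import *
L=[json.loads(l) for l in open("log.jsonl")]; q0=np.array(L[-1]["joints"])
for p in (33,38,43):
  for roll in (np.pi/2,-np.pi/2):
    q=q0.copy(); q[5]+=-roll; print(p,roll)
    for a,x in [(73,-110),(73,-60),(73,-12)]+[(a,-12) for a in range(60,-100,-25)]+[(-90,-110)]:
        q,e=ik(*tgt(np.radians(a),56,x,np.radians(p),.164,roll),q); print(a,x,round(e,3),q.round(2), np.round(np.minimum(q-lo,hi-q).min(),2))
E
```

```text
33 1.5707963267948966
73 -110 0.0 [-0.27 -0.68 -0.65 -0.56 -0.73 -0.89] 0.43
73 -60 0.0 [-0.2  -0.56 -0.59 -0.52 -0.64 -0.94] 0.46
73 -12 0.0 [-0.15 -0.44 -0.52 -0.49 -0.57 -0.97] 0.39
60 -12 0.0 [-0.13 -0.46 -0.53 -0.45 -0.58 -1.02] 0.4
35 -12 0.0 [-0.06 -0.52 -0.56 -0.35 -0.57 -1.15] 0.39
10 -12 0.0 [ 0.02 -0.58 -0.62 -0.23 -0.55 -1.3 ] 0.37
-15 -12 0.0 [ 0.11 -0.63 -0.7  -0.09 -0.51 -1.46] 0.33
-40 -12 0.0 [ 0.18 -0.68 -0.79  0.04 -0.46 -1.61] 0.28
-65 -12 0.0 [ 0.23 -0.7  -0.87  0.14 -0.41 -1.73] 0.21
-90 -12 0.0 [ 0.24 -0.7  -0.93  0.19 -0.35 -1.79] 0.15
-90 -110 0.02 [ 0.26 -1.13 -1.08  0.1  -0.64 -1.71] 0.0
33 -1.5707963267948966
73 -110 0.0 [-0.27 -0.68 -0.65 -0.56 -0.73  2.25] 0.43
73 -60 0.0 [-0.2  -0.56 -0.59 -0.52 -0.64  2.21] 0.46
73 -12 0.0 [-0.15 -0.44 -0.52 -0.49 -0.57  2.17] 0.39
60 -12 0.0 [-0.13 -0.46 -0.53 -0.45 -0.58  2.12] 0.4
35 -12 0.0 [-0.06 -0.52 -0.56 -0.35 -0.57  2.  ] 0.39
10 -12 0.0 [ 0.02 -0.58 -0.62 -0.23 -0.55  1.84] 0.37
-15 -12 0.0 [ 0.11 -0.63 -0.7  -0.09 -0.51  1.68] 0.33
-40 -12 0.0 [ 0.18 -0.68 -0.79  0.04 -0.46  1.53] 0.28
-65 -12 0.0 [ 0.23 -0
[... 1936 characters left out ...]
1  -0.6  -1.7 ] 0.34
-90 -110 0.0 [ 0.27 -0.96 -0.93  0.11 -0.78 -1.72] 0.15
43 -1.5707963267948966
73 -110 0.0 [-0.17 -0.62 -0.59 -0.33 -0.83  2.02] 0.49
73 -60 0.0 [-0.12 -0.5  -0.53 -0.3  -0.76  1.98] 0.55
73 -12 0.0 [-0.08 -0.38 -0.45 -0.27 -0.71  1.95] 0.53
60 -12 0.0 [-0.07 -0.39 -0.45 -0.25 -0.72  1.92] 0.54
35 -12 0.0 [-0.02 -0.43 -0.46 -0.2  -0.74  1.84] 0.56
10 -12 0.0 [ 0.05 -0.48 -0.5  -0.13 -0.74  1.74] 0.56
-15 -12 0.0 [ 0.12 -0.53 -0.56 -0.05 -0.72  1.64] 0.52
-40 -12 0.0 [ 0.18 -0.56 -0.62  0.02 -0.69  1.54] 0.46
-65 -12 0.0 [ 0.22 -0.58 -0.69  0.07 -0.65  1.47] 0.39
-90 -12 0.0 [ 0.24 -0.58 -0.74  0.1  -0.6   1.44] 0.34
-90 -110 0.0 [ 0.27 -0.96 -0.93  0.11 -0.78  1.42] 0.15
```

```bash
cat >> kin.py <<'E'
def go(a,r,x,p=38,yaw=.164,roll=np.pi/2):
    s=show(); t=tgt(np.radians(a),r,x,np.radians(p),yaw,roll); print(t[0].round(1),rel(s,*t))
E
python3 -c "
from kin import *
go(73,56,-90)"
```

```text
t 2.4 q [ 0.048 -0.911 -0.563 -0.09  -1.166  0.125] pos [ 470.  -142.4  299.9] F [-1.1 -0.3  0.6] gap -0.0
[[0.68, -0.72, -0.17], [0.12, -0.12, 0.99], [-0.73, -0.69, -0.0]]
[ 572.9 -189.   181.4] (array([90.1, -6.5, -6.9]), array([15.05,  1.37, -6.33]))
```

>>> carry_out --targets '[[[90.1, -6.5, -6.9, 15, 1.4, -6.3, 0], [90.1, -6.5, -6.9, 15, 1.4, -6.3, 0], [90.1, -6.5, -6.9, 15, 1.4, -6.3, 0], [90.1, -6.5, -6.9, 15, 1.4, -6.3, 0], [90.1, -6.5, -6.9, 15, 1.4, -6.3, 0]]]'

```text
time: 2.9
eef_pos: [570.9, -189.1, 174.6]
eef_rot: [-0.824, 0.635, 0.488]
wrist_force: [-0.5, 1.0, 0.2]
finger_gap: -0.1
```

```bash
python3 -c "
from kin import *
go(73,56,-90)"
```

```text
t 2.9 q [-0.198 -0.538 -0.523 -0.396 -0.851 -0.228] pos [ 570.9 -189.1  174.6] F [-0.5  1.   0.2] gap -0.1
[[0.71, -0.62, 0.32], [0.15, 0.59, 0.79], [-0.68, -0.52, 0.52]]
[ 572.9 -189.   181.4] (array([46.8, -4.1, -4. ]), array([-0.32, -0.47,  0.43]))
```

>>> carry_out --targets '[[[46.8, -4.1, -4, 0, 0, 0, 0], [46.8, -4.1, -4, 0, 0, 0, 0], [46.8, -4.1, -4, 0, 0, 0, 0], [46.8, -4.1, -4, 0, 0, 0, 0], [46.8, -4.1, -4, 0, 0, 0, 0]]]'

```text
time: 3.4
eef_pos: [571.2, -188.9, 179.1]
eef_rot: [-0.124, 0.657, 0.187]
wrist_force: [0.3, 0.4, 0.3]
finger_gap: 0.4
```

>>> carry_out --targets '[[[5, 0, 0, 0, 0, 0, 0], [5, 0, 0, 0, 0, 0, 0]]]'

```text
time: 3.6
eef_pos: [571.2, -188.6, 179.0]
eef_rot: [-0.046, 0.664, 0.161]
wrist_force: [0.7, 0.1, -0.1]
finger_gap: 0.0
```

```bash
python3 -c "
from kin import *
from cell import camera
go(73,56,-90); go(73,56,-14)
for n,(x0,y0,x1,y1) in (('side',(230,130,400,305)),('top',(240,100,400,225))):
    c=camera(n); cv2.imwrite(f'pics/{n}1.png',cv2.resize(c['color'][y0:y1,x0:x1,::-1],None,fx=4 if n=='top' else 3.4,fy=4 if n=='top' else 3.4,interpolation=3))
"
```

```text
t 3.6 q [-0.195 -0.611 -0.597 -0.422 -0.758 -1.035] pos [ 571.2 -188.6  179. ] F [ 0.7  0.1 -0.1] gap 0.0
[[0.78, -0.16, 0.61], [0.13, 0.99, 0.09], [-0.62, 0.01, 0.79]]
[ 572.9 -189.   181.4] (array([-0.4, -0.1, -0.3]), array([-0.01, -0.06,  0.29]))
t 3.6 q [-0.195 -0.611 -0.597 -0.422 -0.758 -1.035] pos [ 571.2 -188.6  179. ] F [ 0.7  0.1 -0.1] gap 0.0
[[0.78, -0.16, 0.61], [0.13, 0.99, 0.09], [-0.62, 0.01, 0.79]]
[ 647.9 -176.6  181.4] (array([-0.4, -0.1, -0.3]), array([ 5.97, -0.06,  4.98]))
```

View pics/side1.png

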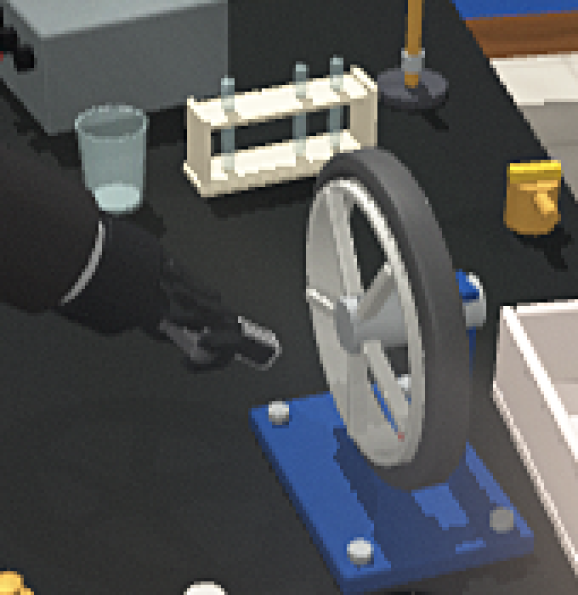

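View pics/top1.png

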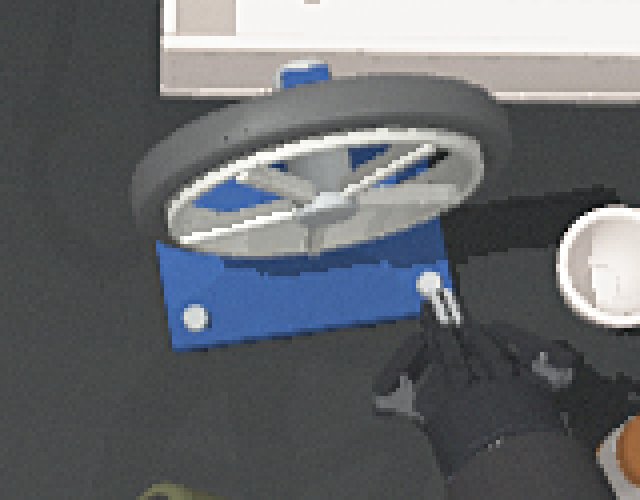

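>>> carry_out --targets '[[[0, 0, 0, 1.2, 0, 1.1, 0], [0, 0, 0, 2.4, 0, 2.1, 0], [0, 0, 0, 3.6, 0, 3.1, 0], [0, 0, 0, 4.2, 0, 3.6, 0], [0, 0, 0, 4.8, 0, 4.0, 0]]]'

```text
time: 4.2
eef_pos: [633.3, -178.9, 180.7]
eef_rot: [-0.048, 0.665, 0.161]
wrist_force: [-1.0, -1.1, -0.3]
finger_gap: 0.2
```

```bash
cat > look.py <<'E'
import sys
from kin import *
from cell import camera
k=sys.argv[1]
S=camera('side');T=camera('top');q=json.load(open('fit.json'))['q']
A=cv2.resize(S['color'][165:305,290:400,::-1],None,fx=4,fy=4,interpolation=3)
B=cv2.resize(T['color'][105:205,275:365,::-1],None,fx=4,fy=4,interpolation=3)
B=cv2.copyMakeBorder(B,0,560-400,0,0,cv2.BORDER_CONSTANT)
cv2.imwrite(f'pics/l{k}.png',np.hstack([A,B]))
E
python3 -c "
from kin import *
go(73,56,-14)"; python3 look.py 2
```

```text
t 4.2 q [-0.129 -0.455 -0.508 -0.382 -0.671 -1.087] pos [ 633.3 -178.9  180.7] F [-1.  -1.1 -0.3] gap 0.2
[[0.78, -0.16, 0.61], [0.13, 0.99, 0.1], [-0.62, 0.01, 0.79]]
[ 647.9 -176.6  181.4] (array([-0.3, -0.1, -0.3]), array([ 1.12, -0.02,  0.97]))
```

View pics/l2.png

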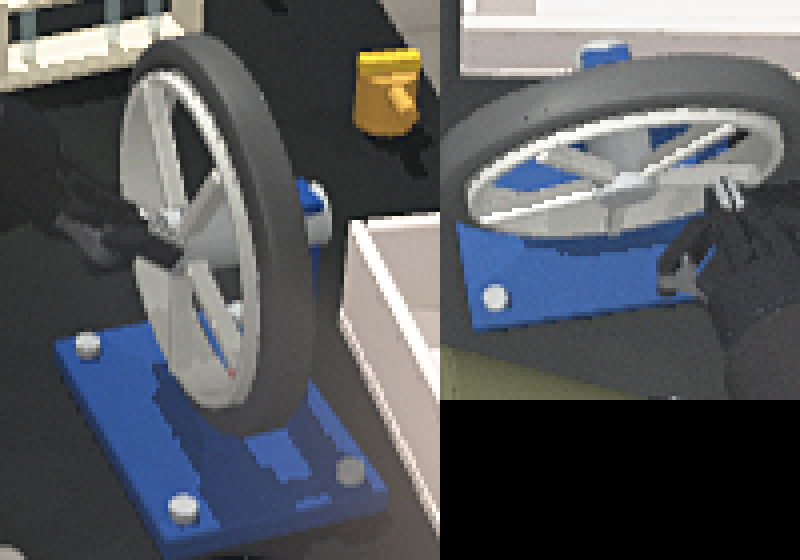

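>>> carry_out --targets '[[[0, 0, 0, 0.5, 0, 0.4, 0], [0, 0, 0, 1.1, 0, 0.9, 0], [0, 0, 0, 1.1, 0, 0.9, 0]]]'

```text
time: 4.6
eef_pos: [647.3, -176.6, 181.0]
eef_rot: [-0.047, 0.665, 0.16]
wrist_force: [0.0, 0.2, -0.9]
finger_gap: -0.2
```

```bash
python3 look.py 3; cat > arc.py <<'E'
import sys
from kin import *
# arc.py a1 a2 ... r x : rows relative to measured state
s=show(); fit=json.load(open("fit.json"))["q"]
pl=st([0,0,-fit[2]],[s["eef_pos"]-np.array([*st(fit,[0,0,0])[0][:2],0])])[0]
yy,zz=pl[1],pl[2]-165; print("stand",pl.round(1),"a",np.degrees(np.arctan2(-yy,zz)).round(1),"r",np.hypot(yy,zz).round(1))
*A,r,x=map(float,sys.argv[1:])
for a in A:
    w,d=rel(s,*tgt(np.radians(a),r,x,np.radians(38),.164,np.pi/2)); print(a,w,d.round(1))
E
python3 arc.py 66 59 52 45 38 56 -13
```

```text
t 4.7 q [-0.117 -0.421 -0.487 -0.375 -0.655 -1.098] pos [ 646.9 -176.7  180.9] F [-0.1 -0.1 -0. ] gap -0.1
[[0.78, -0.16, 0.61], [0.13, 0.99, 0.09], [-0.62, 0.01, 0.79]]
stand [-15.  -53.5 180.9] a 73.4 r 55.8
66.0 [-0.4 -0.1 -0.3] [-0.3  0.2  0.7]
59.0 [-0.4 -0.1 -0.3] [-0.6  0.6  1.1]
52.0 [-0.4 -0.1 -0.3] [-1.   1.   1.6]
45.0 [-0.4 -0.1 -0.3] [-1.3  1.4  2. ]
38.0 [-0.4 -0.1 -0.3] [-1.6  1.9  2.3]
```

View pics/l3.png

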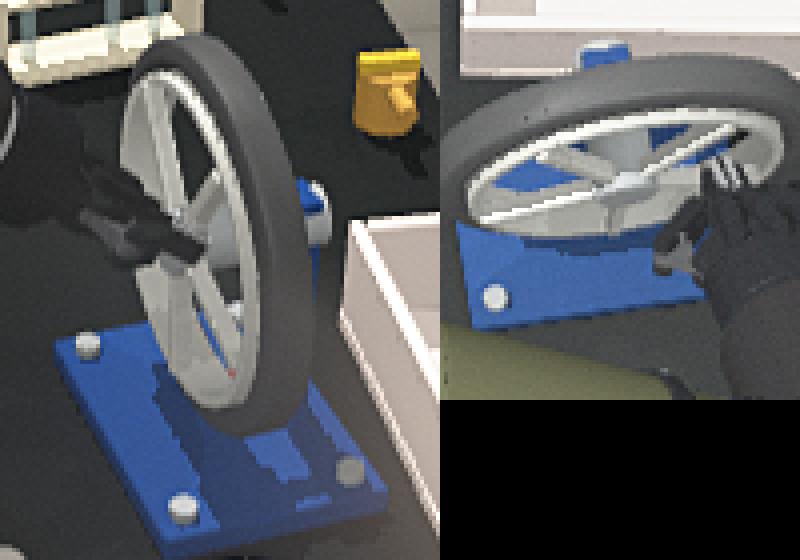

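```bash
python3 arc.py 69 65 61 57 53 56 -13|tail -5
```

```text
69.0 [-0.4 -0.1 -0.3] [-0.1  0.1  0.4]
65.0 [-0.4 -0.1 -0.3] [-0.3  0.3  0.7]
61.0 [-0.4 -0.1 -0.3] [-0.5  0.5  1. ]
57.0 [-0.4 -0.1 -0.3] [-0.7  0.7  1.3]
53.0 [-0.4 -0.1 -0.3] [-0.9  0.9  1.5]
```

>>> carry_out --targets '[[[0, 0, 0, -0.1, 0.1, 0.4, 0], [0, 0, 0, -0.3, 0.3, 0.7, 0], [0, 0, 0, -0.5, 0.5, 1.0, 0], [0, 0, 0, -0.7, 0.7, 1.3, 0], [0, 0, 0, -0.9, 0.9, 1.5, 0]]]'

```text
time: 5.2
eef_pos: [647.1, -167.5, 197.5]
eef_rot: [-0.047, 0.666, 0.16]
wrist_force: [3.1, -1.7, -4.3]
finger_gap: 0.1
```

```bash
python3 arc.py 49 45 41 37 33 56 -13; python3 look.py 4
```

```text
t 5.2 q [-0.084 -0.446 -0.489 -0.326 -0.666 -1.162] pos [ 647.1 -167.5  197.5] F [ 3.1 -1.7 -4.3] gap 0.1
[[0.77, -0.16, 0.61], [0.13, 0.99, 0.09], [-0.62, 0.01, 0.79]]
stand [-13.3 -44.5 197.5] a 53.8 r 55.1
49.0 [-0.4 -0.2 -0.3] [-0.2  0.2  0.4]
45.0 [-0.4 -0.2 -0.3] [-0.4  0.5  0.6]
41.0 [-0.4 -0.2 -0.3] [-0.6  0.8  0.8]
37.0 [-0.4 -0.2 -0.3] [-0.7  1.1  1. ]
33.0 [-0.4 -0.2 -0.3] [-0.9  1.4  1.1]
```

View pics/l4.png

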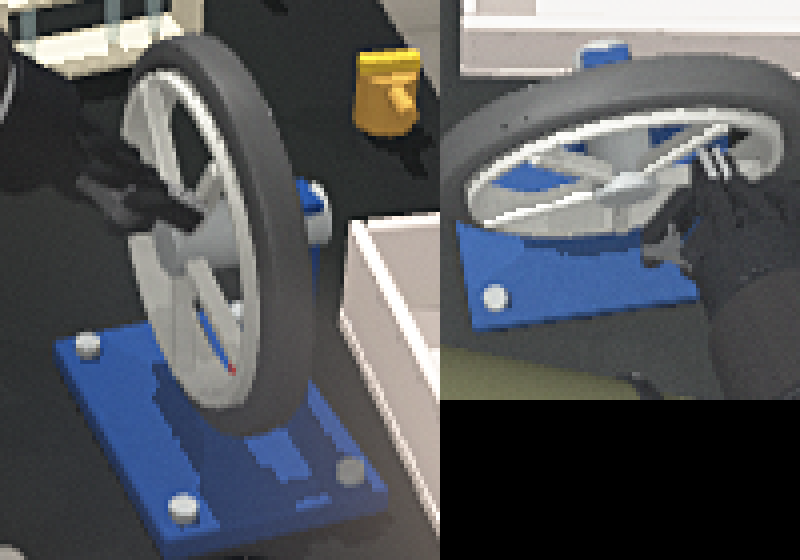

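>>> carry_out --targets '[[[0, 0, 0, -0.2, 0.2, 0.4, 0], [0, 0, 0, -0.4, 0.5, 0.6, 0], [0, 0, 0, -0.6, 0.8, 0.8, 0], [0, 0, 0, -0.7, 1.1, 1.0, 0], [0, 0, 0, -0.9, 1.4, 1.1, 0]]]'

```text
time: 5.8
eef_pos: [645.1, -153.8, 213.2]
eef_rot: [-0.047, 0.664, 0.16]
wrist_force: [1.8, -2.2, -3.8]
finger_gap: -0.1
```

```bash
python3 arc.py 28 23 18 13 8 55 -13
```

```text
t 5.8 q [-0.038 -0.485 -0.509 -0.265 -0.669 -1.242] pos [ 645.1 -153.8  213.2] F [ 1.8 -2.2 -3.8] gap -0.1
[[0.78, -0.16, 0.61], [0.13, 0.99, 0.09], [-0.62, 0.01, 0.79]]
stand [-13.1 -30.6 213.2] a 32.4 r 57.1
28.0 [-0.4 -0.1 -0.3] [-0.   0.5  0. ]
23.0 [-0.4 -0.1 -0.3] [-0.1  0.9  0.2]
18.0 [-0.4 -0.1 -0.3] [-0.2  1.4  0.3]
13.0 [-0.4 -0.1 -0.3] [-0.3  1.8  0.4]
8.0 [-0.4 -0.1 -0.3] [-0.4  2.3  0.5]
```

>>> carry_out --targets '[[[0, 0, 0, 0, 0.5, 0, 0], [0, 0, 0, -0.1, 0.9, 0.2, 0], [0, 0, 0, -0.2, 1.4, 0.3, 0], [0, 0, 0, -0.3, 1.8, 0.4, 0], [0, 0, 0, -0.4, 2.3, 0.5, 0]]]'

```text
time: 6.3
eef_pos: [641.2, -130.9, 219.5]
eef_rot: [-0.047, 0.664, 0.16]
wrist_force: [1.2, -3.2, -1.9]
finger_gap: 0.0
```

```bash
python3 arc.py 3 -2 -7 -12 -17 55 -13; python3 look.py 5
```

```text
t 6.3 q [ 0.037 -0.539 -0.564 -0.172 -0.651 -1.361] pos [ 641.2 -130.9  219.5] F [ 1.2 -3.2 -1.9] gap 0.0
[[0.78, -0.16, 0.61], [0.13, 0.99, 0.09], [-0.62, 0.01, 0.79]]
stand [-13.2  -7.4 219.5] a 7.7 r 55.0
3.0 [-0.4 -0.1 -0.3] [-0.   0.4  0. ]
-2.0 [-0.4 -0.1 -0.3] [-0.   0.9  0. ]
-7.0 [-0.4 -0.1 -0.3] [0.  1.4 0. ]
-12.0 [-0.4 -0.1 -0.3] [ 0.1  1.9 -0. ]
-17.0 [-0.4 -0.1 -0.3] [ 0.1  2.4 -0.2]
```

View pics/l5.png

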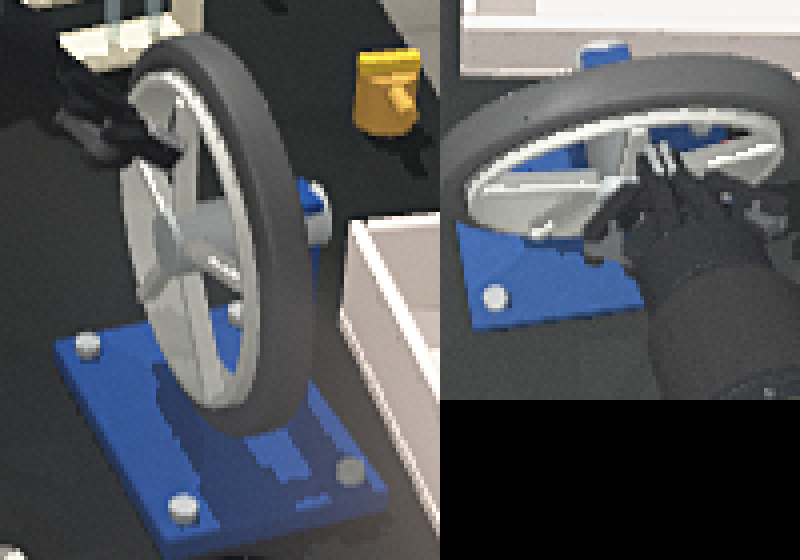

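>>> carry_out --targets '[[[0, 0, 0, 0, 0.4, 0, 0], [0, 0, 0, 0, 0.9, 0, 0], [0, 0, 0, 0, 1.4, 0, 0], [0, 0, 0, 0.1, 1.9, 0, 0], [0, 0, 0, 0.1, 2.4, -0.2, 0]]]'

```text
time: 6.9
eef_pos: [637.0, -107.4, 218.0]
eef_rot: [-0.047, 0.663, 0.16]
wrist_force: [0.8, -3.8, 1.1]
finger_gap: -0.1
```

```bash
python3 arc.py -22 -27 -32 -37 -42 55 -13
```

```text
t 6.9 q [ 0.116 -0.591 -0.635 -0.073 -0.623 -1.488] pos [ 637.  -107.4  218. ] F [ 0.8 -3.8  1.1] gap -0.1
[[0.78, -0.16, 0.61], [0.13, 0.99, 0.09], [-0.62, 0.01, 0.79]]
stand [-13.5  16.5 218. ] a -17.3 r 55.5
-22.0 [-0.4 -0.1 -0.3] [ 0.2  0.4 -0.1]
-27.0 [-0.4 -0.1 -0.3] [ 0.3  0.8 -0.3]
-32.0 [-0.4 -0.1 -0.3] [ 0.4  1.3 -0.5]
-37.0 [-0.4 -0.1 -0.3] [ 0.6  1.6 -0.7]
-42.0 [-0.4 -0.1 -0.3] [ 0.8  2.  -0.9]
```

>>> carry_out --targets '[[[0, 0, 0, 0.2, 0.4, -0.1, 0], [0, 0, 0, 0.3, 0.8, -0.3, 0], [0, 0, 0, 0.4, 1.3, -0.5, 0], [0, 0, 0, 0.6, 1.6, -0.7, 0], [0, 0, 0, 0.8, 2.0, -0.9, 0]]]'

```text
time: 7.4
eef_pos: [634.8, -87.3, 206.9]
eef_rot: [-0.047, 0.662, 0.161]
wrist_force: [-0.8, -3.4, 4.6]
finger_gap: -0.1
```

```bash
python3 arc.py -47 -52 -56 -60 -64 55 -13; python3 look.py 6
```

```text
t 7.4 q [ 0.18  -0.627 -0.707  0.014 -0.582 -1.598] pos [634.8 -87.3 206.9] F [-0.8 -3.4  4.6] gap -0.1
[[0.78, -0.16, 0.61], [0.13, 0.99, 0.09], [-0.62, 0.01, 0.79]]
stand [-12.4  36.7 206.9] a -41.2 r 55.8
-47.0 [-0.4  0.  -0.3] [ 0.2  0.3 -0.4]
-52.0 [-0.4  0.  -0.3] [ 0.4  0.6 -0.7]
-56.0 [-0.4  0.  -0.3] [ 0.6  0.9 -0.9]
-60.0 [-0.4  0.  -0.3] [ 0.8  1.1 -1.2]
-64.0 [-0.4  0.  -0.3] [ 1.1  1.3 -1.4]
```

View pics/l6.png

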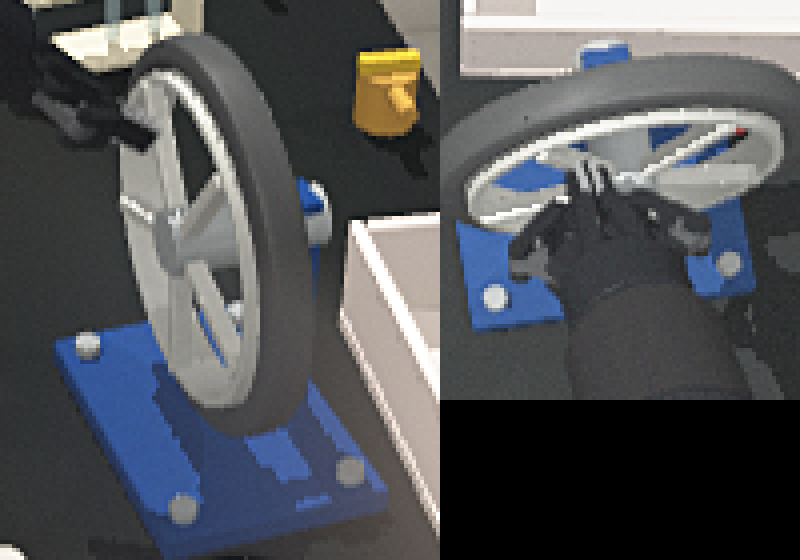

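```bash
cat > ov.py <<'E'
import sys
from kin import *
from cell import camera
k=sys.argv[1]; th=np.radians(float(sys.argv[2])); q=json.load(open('fit.json'))['q']
S=camera('side');T=camera('top')
overlay(S['color'][:,:,::-1].copy(),S,q,th,290,165,400,305,4,'pics/a.png');overlay(T['color'][:,:,::-1].copy(),T,q,th,275,105,365,205,4,'pics/b.png')
B=cv2.copyMakeBorder(cv2.imread('pics/b.png'),0,160,0,0,cv2.BORDER_CONSTANT); cv2.imwrite(f'pics/o{k}.png',np.hstack([cv2.imread('pics/a.png'),B]))
E
python3 ov.py 1 46
```

```text
(no output)
```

View pics/o1.png

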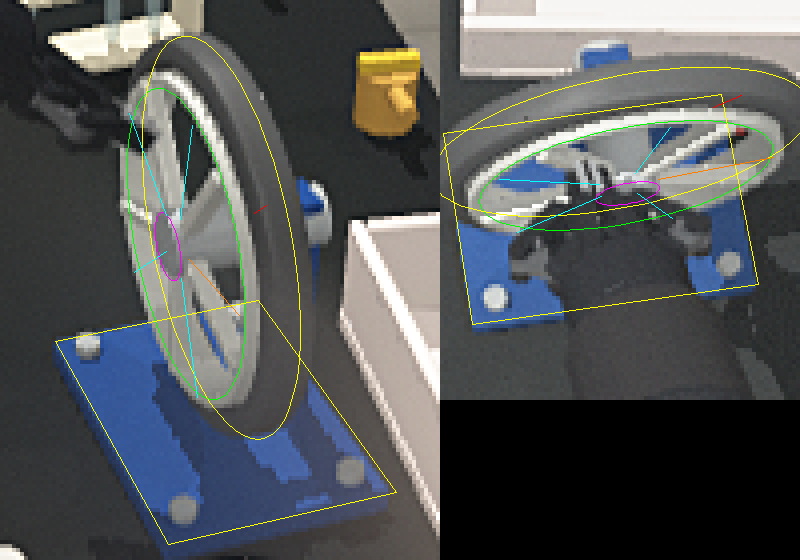

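```bash
python3 - <<'E'
from kin import *
L=[json.loads(l) for l in open("log.jsonl")]; q=np.array(L[-1]["joints"])
for a,x in [(-41,-8),(-60,-8),(-80,-8),(-100,-8),(-110,-8),(-120,-8),(-110,-40),(-110,-60),(-90,-80)]:
    q,e=ik(*tgt(np.radians(a),54,x,np.radians(38),.164,np.pi/2),q); print(a,x,round(e,3),q.round(2), np.round(np.minimum(q-lo,hi-q).min(),2))
E
python3 arc.py -45 -48 -52 -56 -60 54 -8
```

```text
-41 -8 0.0 [ 0.18 -0.61 -0.7   0.02 -0.57 -1.6 ] 0.38
-60 -8 0.0 [ 0.22 -0.63 -0.76  0.08 -0.53 -1.67] 0.32
-80 -8 0.0 [ 0.23 -0.63 -0.8   0.12 -0.49 -1.72] 0.28
-100 -8 0.0 [ 0.23 -0.62 -0.83  0.12 -0.45 -1.73] 0.25
-110 -8 0.0 [ 0.23 -0.61 -0.84  0.12 -0.43 -1.71] 0.24
-120 -8 0.0 [ 0.21 -0.59 -0.84  0.1  -0.42 -1.69] 0.24
-110 -40 0.0 [ 0.23 -0.73 -0.91  0.12 -0.49 -1.72] 0.17
-110 -60 0.0 [ 0.24 -0.81 -0.95  0.12 -0.53 -1.72] 0.13
-90 -80 0.0 [ 0.26 -0.91 -0.96  0.13 -0.62 -1.73] 0.12
t 7.6 q [ 0.179 -0.626 -0.708  0.012 -0.584 -1.596] pos [634.3 -87.1 205.1] F [ 0.8 -0.1  1.5] gap -0.1
[[0.78, -0.16, 0.61], [0.13, 0.99, 0.09], [-0.62, 0.01, 0.79]]
stand [-12.9  36.9 205.1] a -42.7 r 54.5
-45.0 [-0.4 -0.1 -0.3] [0.5 0.1 0.2]
-48.0 [-0.4 -0.1 -0.3] [ 0.6  0.3 -0. ]
-52.0 [-0.4 -0.1 -0.3] [ 0.8  0.6 -0.2]
-56.0 [-0.4 -0.1 -0.3] [ 1.   0.8 -0.5]
-60.0 [-0.4 -0.1 -0.3] [ 1.2  1.  -0.7]
```

>>> carry_out --targets '[[[0, 0, 0, 0.5, 0.1, 0.2, 0], [0, 0, 0, 0.6, 0.3, 0, 0], [0, 0, 0, 0.8, 0.6, -0.2, 0], [0, 0, 0, 1.0, 0.8, -0.5, 0], [0, 0, 0, 1.2, 1.0, -0.7, 0]]]'

```text
time: 8.1
eef_pos: [637.9, -76.5, 193.5]
eef_rot: [-0.047, 0.663, 0.161]
wrist_force: [-7.6, -0.5, 7.6]
finger_gap: 0.2
```

```bash
python3 arc.py -64 -68 -72 -76 -80 54 -8; python3 look.py 7;  python3 ov.py 7 55
```

```text
t 8.1 q [ 0.21  -0.625 -0.747  0.06  -0.543 -1.657] pos [637.9 -76.5 193.5] F [-7.6 -0.5  7.6] gap 0.2
[[0.78, -0.16, 0.61], [0.13, 0.99, 0.09], [-0.62, 0.01, 0.79]]
stand [ -7.6  46.8 193.5] a -58.7 r 54.8
-64.0 [-0.4 -0.  -0.3] [ 0.3  0.2 -0.4]
-68.0 [-0.4 -0.  -0.3] [ 0.5  0.3 -0.7]
-72.0 [-0.4 -0.  -0.3] [ 0.7  0.4 -1. ]
-76.0 [-0.4 -0.  -0.3] [ 0.9  0.6 -1.2]
-80.0 [-0.4 -0.  -0.3] [ 1.2  0.6 -1.5]
```

View pics/l7.png

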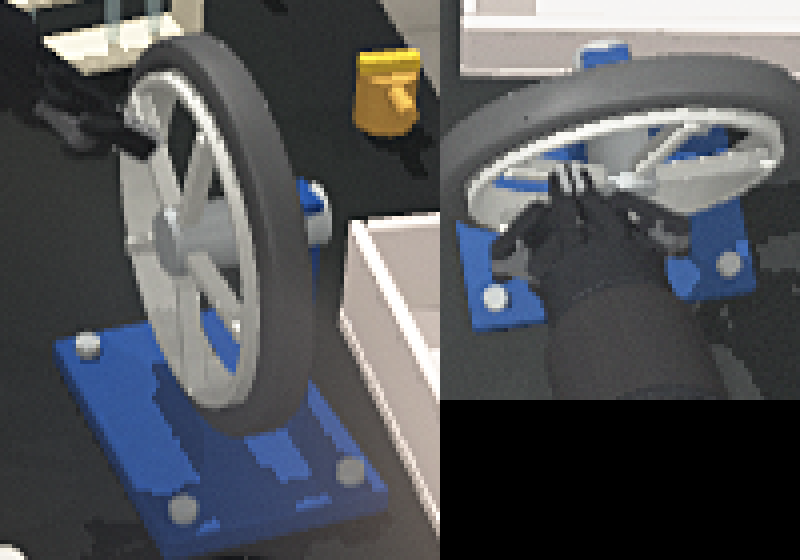

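View pics/o7.png

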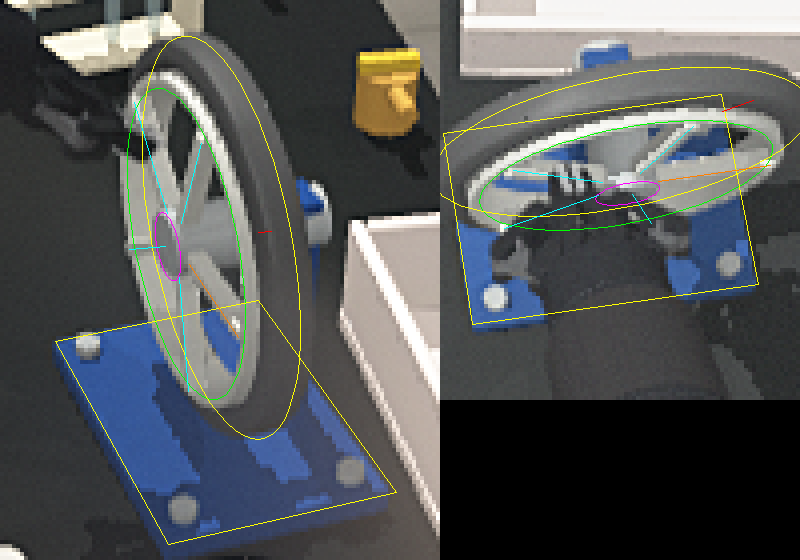

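```bash
python3 arc.py -48 -38 -32 50 -10; python3 arc.py -32 50 -2;python3 arc.py -32 50 6
```

```text
t 8.3 q [ 0.21  -0.625 -0.747  0.059 -0.544 -1.657] pos [637.6 -76.4 192.4] F [-3.1  0.9  4.8] gap 0.0
[[0.78, -0.16, 0.61], [0.13, 0.99, 0.09], [-0.62, 0.01, 0.79]]
stand [ -7.9  47.  192.4] a -59.7 r 54.4
-48.0 [-0.4 -0.1 -0.3] [-0.5 -1.   0.4]
-38.0 [-0.4 -0.1 -0.3] [-0.9 -1.6  0.8]
-32.0 [-0.4 -0.1 -0.3] [-1.1 -2.   1.1]
t 8.3 q [ 0.21  -0.625 -0.747  0.059 -0.544 -1.657] pos [637.6 -76.4 192.4] F [-3.1  0.9  4.8] gap 0.0
[[0.78, -0.16, 0.61], [0.13, 0.99, 0.09], [-0.62, 0.01, 0.79]]
stand [ -7.9  47.  192.4] a -59.7 r 54.4
-32.0 [-0.4 -0.1 -0.3] [-0.5 -2.   1.6]
t 8.3 q [ 0.21  -0.625 -0.747  0.059 -0.544 -1.657] pos [637.6 -76.4 192.4] F [-3.1  0.9  4.8] gap 0.0
[[0.78, -0.16, 0.61], [0.13, 0.99, 0.09], [-0.62, 0.01, 0.79]]
stand [ -7.9  47.  192.4] a -59.7 r 54.4
-32.0 [-0.4 -0.1 -0.3] [ 0.2 -2.   2. ]
```

>>> carry_out --targets '[[[0, 0, 0, -0.5, -1.0, 0.4, 0], [0, 0, 0, -1.1, -2.0, 1.1, 0], [0, 0, 0, -0.8, -2.0, 1.3, 0], [0, 0, 0, -0.4, -2.0, 1.7, 0], [0, 0, 0, 0, -2.0, 1.9, 0]]]'

```text
time: 8.8
eef_pos: [652.6, -94.4, 205.7]
eef_rot: [-0.047, 0.667, 0.161]
wrist_force: [0.4, -0.3, -0.4]
finger_gap: -0.3
```

```bash
python3 arc.py -38 -43 -48 -52 -56 52 6; python3 look.py 8
```

```text
t 8.8 q [ 0.149 -0.551 -0.646 -0.032 -0.573 -1.541] pos [652.6 -94.4 205.7] F [ 0.4 -0.3 -0.4] gap -0.3
[[0.77, -0.16, 0.61], [0.13, 0.99, 0.09], [-0.62, 0.01, 0.79]]
stand [  4.   26.8 205.7] a -33.3 r 48.7
-38.0 [-0.4 -0.2 -0.3] [0.1 0.5 0.1]
-43.0 [-0.4 -0.2 -0.3] [ 0.3  0.9 -0.1]
-48.0 [-0.4 -0.2 -0.3] [ 0.5  1.2 -0.4]
-52.0 [-0.4 -0.2 -0.3] [ 0.7  1.4 -0.6]
-56.0 [-0.4 -0.2 -0.3] [ 0.9  1.6 -0.8]
```

View pics/l8.png

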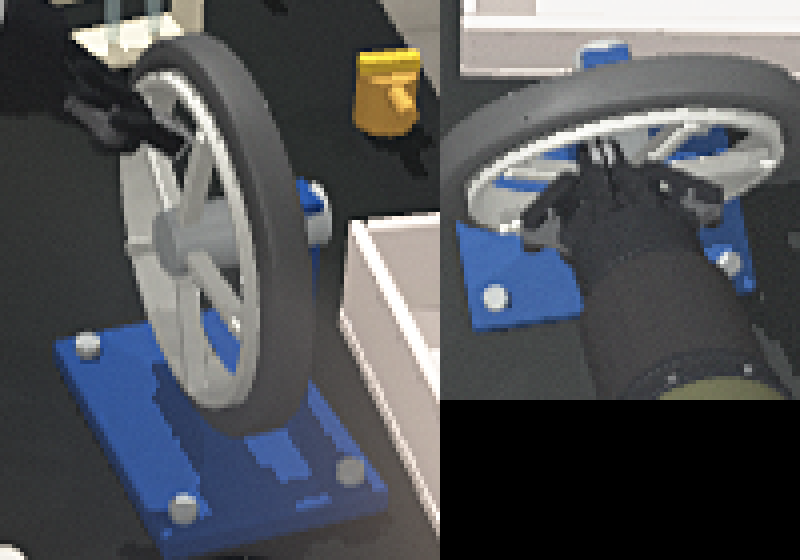

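>>> carry_out --targets '[[[0, 0, 0, 0.1, 0.5, 0.1, 0], [0, 0, 0, 0.3, 0.9, -0.1, 0], [0, 0, 0, 0.5, 1.2, -0.4, 0], [0, 0, 0, 0.7, 1.4, -0.6, 0], [0, 0, 0, 0.9, 1.6, -0.8, 0]]]'

```text
time: 9.4
eef_pos: [651.9, -78.3, 195.4]
eef_rot: [-0.047, 0.664, 0.161]
wrist_force: [-1.2, -1.2, 1.8]
finger_gap: -0.2
```

```bash
python3 arc.py -60 -64 -68 -72 -76 53 6; python3 look.py 9
```

```text
t 9.4 q [ 0.196 -0.572 -0.704  0.04  -0.534 -1.632] pos [651.9 -78.3 195.4] F [-1.2 -1.2  1.8] gap -0.2
[[0.78, -0.16, 0.61], [0.13, 0.99, 0.09], [-0.62, 0.01, 0.79]]
stand [  6.   42.7 195.4] a -54.6 r 52.4
-60.0 [-0.4 -0.1 -0.3] [ 0.2  0.3 -0.3]
-64.0 [-0.4 -0.1 -0.3] [ 0.4  0.5 -0.6]
-68.0 [-0.4 -0.1 -0.3] [ 0.7  0.6 -0.8]
-72.0 [-0.4 -0.1 -0.3] [ 0.9  0.8 -1.1]
-76.0 [-0.4 -0.1 -0.3] [ 1.1  0.9 -1.4]
```

View pics/l9.png

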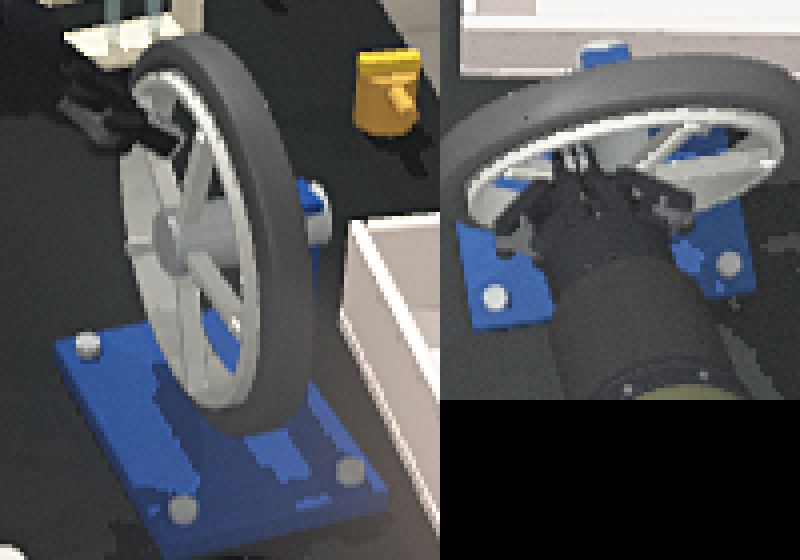

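>>> carry_out --targets '[[[0, 0, 0, 0.2, 0.3, -0.3, 0], [0, 0, 0, 0.4, 0.5, -0.6, 0], [0, 0, 0, 0.7, 0.6, -0.8, 0], [0, 0, 0, 0.9, 0.8, -1.1, 0], [0, 0, 0, 1.1, 0.9, -1.4, 0]]]'

```text
time: 10.0
eef_pos: [651.5, -69.3, 180.2]
eef_rot: [-0.047, 0.66, 0.161]
wrist_force: [-0.7, 0.4, 5.1]
finger_gap: -0.1
```

```bash
python3 arc.py -80 -84 -88 -92 -95 53 6; python3 look.py 10
```

```text
t 10.0 q [ 0.222 -0.581 -0.756  0.087 -0.488 -1.689] pos [651.5 -69.3 180.2] F [-0.7  0.4  5.1] gap -0.1
[[0.78, -0.16, 0.61], [0.13, 0.99, 0.09], [-0.61, 0.01, 0.79]]
stand [  7.   51.7 180.2] a -73.6 r 53.9
-80.0 [-0.3  0.1 -0.3] [ 0.3  0.  -0.5]
-84.0 [-0.3  0.1 -0.3] [ 0.5  0.1 -0.8]
-88.0 [-0.3  0.1 -0.3] [ 0.7  0.1 -1.1]
-92.0 [-0.3  0.1 -0.3] [ 1.   0.1 -1.4]
-95.0 [-0.3  0.1 -0.3] [ 1.1  0.1 -1.6]
```

View pics/l10.png

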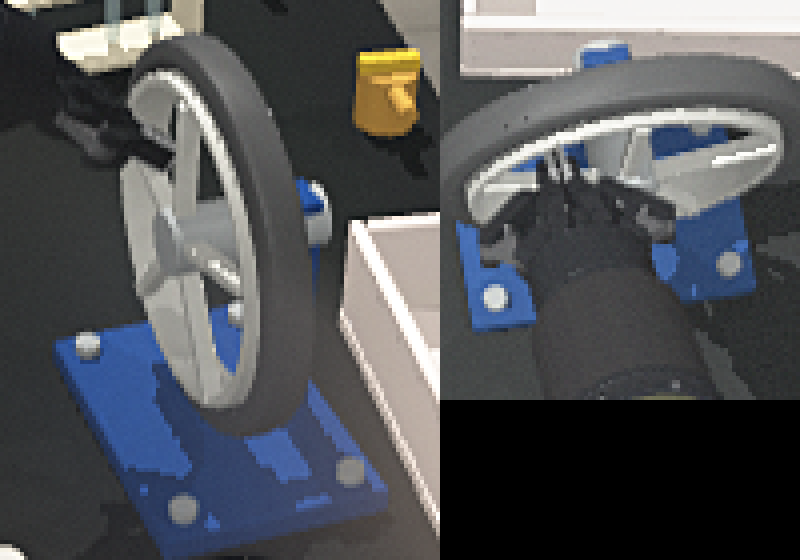

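>>> carry_out --targets '[[[0, 0, 0, 0.3, 0, -0.5, 0], [0, 0, 0, 0.5, 0.1, -0.8, 0], [0, 0, 0, 0.7, 0.1, -1.1, 0], [0, 0, 0, 1.0, 0.1, -1.4, 0], [0, 0, 0, 1.1, 0.1, -1.6, 0]]]'

```text
time: 10.6
eef_pos: [650.2, -67.9, 160.5]
eef_rot: [-0.047, 0.661, 0.161]
wrist_force: [3.5, 3.4, 5.7]
finger_gap: -0.2
```

```bash
python3 arc.py -98 -101 -104 -107 -110 52 6; python3 ov.py 11 12; python3 look.py 11
```

```text
t 10.6 q [ 0.225 -0.575 -0.793  0.099 -0.447 -1.704] pos [650.2 -67.9 160.5] F [3.5 3.4 5.7] gap -0.2
[[0.78, -0.16, 0.61], [0.13, 0.99, 0.09], [-0.61, 0.01, 0.79]]
stand [  5.9  53.3 160.5] a -94.8 r 53.5
-98.0 [-0.3  0.1 -0.3] [ 0.2 -0.2 -0.2]
-101.0 [-0.3  0.1 -0.3] [ 0.3 -0.2 -0.4]
-104.0 [-0.3  0.1 -0.3] [ 0.5 -0.3 -0.6]
-107.0 [-0.3  0.1 -0.3] [ 0.7 -0.4 -0.8]
-110.0 [-0.3  0.1 -0.3] [ 0.8 -0.5 -1. ]
```

View pics/o11.png

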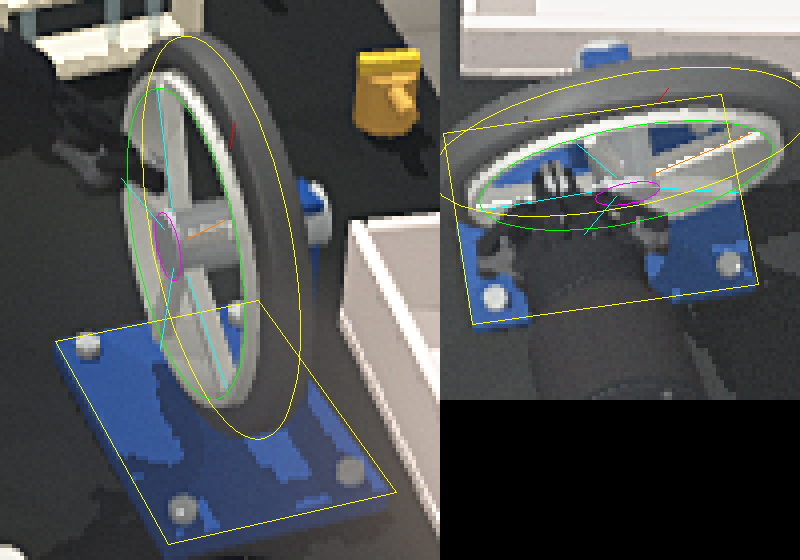

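View pics/l11.png

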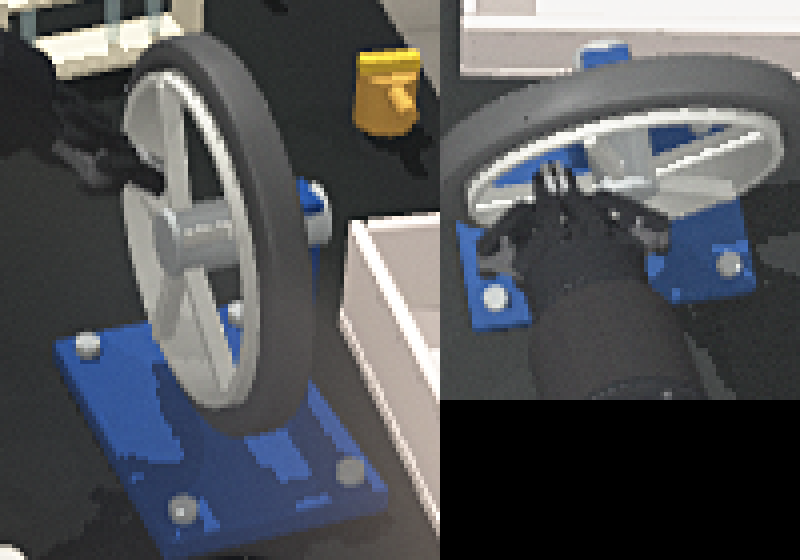

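>>> carry_out --targets '[[[0, 0, 0, 0.2, -0.1, -0.2, 0], [0, 0, 0, 0.3, -0.2, -0.4, 0], [0, 0, 0, 0.4, -0.2, -0.5, 0]]]'

```text
time: 11.1
eef_pos: [650.4, -69.9, 154.2]
eef_rot: [-0.047, 0.661, 0.161]
wrist_force: [-0.1, 5.7, 6.7]
finger_gap: -0.0
```

```bash
python3 arc.py -104 -107 -110 52 6; python3 ov.py 12 5; python3 look.py 12
```

```text
t 11.1 q [ 0.22  -0.568 -0.797  0.091 -0.435 -1.694] pos [650.4 -69.9 154.2] F [-0.1  5.7  6.7] gap -0.0
[[0.78, -0.16, 0.61], [0.13, 0.99, 0.09], [-0.61, 0.01, 0.79]]
stand [  5.9  51.3 154.2] a -101.9 r 52.4
-104.0 [-0.3  0.1 -0.3] [ 0.1 -0.1 -0.1]
-107.0 [-0.3  0.1 -0.3] [ 0.3 -0.2 -0.3]
-110.0 [-0.3  0.1 -0.3] [ 0.4 -0.2 -0.5]
```

View pics/o12.png

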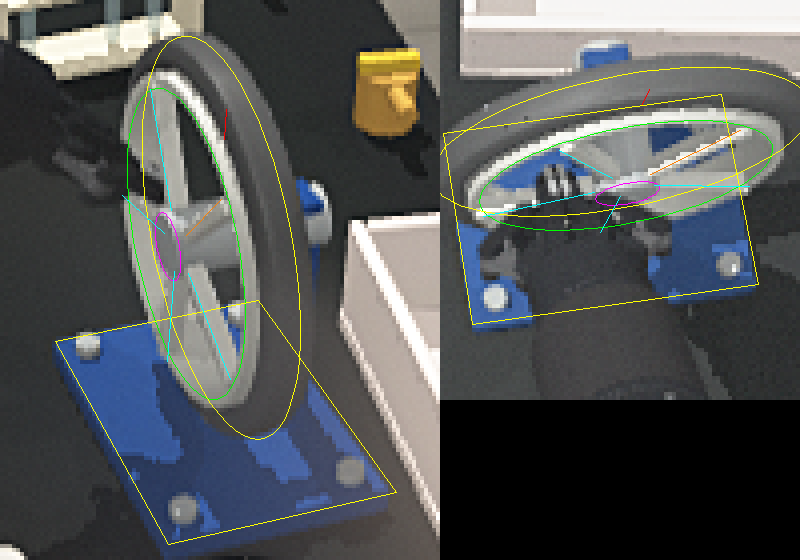

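View pics/l12.png

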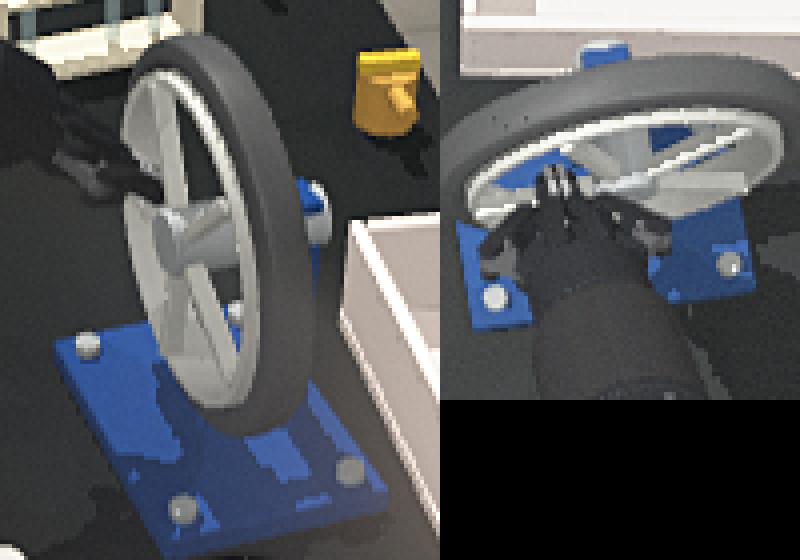

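>>> carry_out --targets '[[[0, 0, 0, 0.2, 0, -0.2, 0], [0, 0, 0, 0.3, 0, -0.4, 0], [0, 0, 0, 0.4, 0, -0.5, 0], [0, 0, 0, 0.4, 0, -0.5, 0]]]'

```text
time: 11.7
eef_pos: [650.3, -70.4, 147.3]
eef_rot: [-0.047, 0.662, 0.161]
wrist_force: [2.1, 1.8, 5.6]
finger_gap: -0.0
```

```bash
python3 arc.py -107 52 6;  python3 ov.py 13 0; python3 look.py 13
```

```text
t 11.7 q [ 0.219 -0.563 -0.808  0.095 -0.42  -1.697] pos [650.3 -70.4 147.3] F [2.1 1.8 5.6] gap -0.0
[[0.78, -0.16, 0.61], [0.13, 0.99, 0.09], [-0.62, 0.01, 0.79]]
stand [  5.6  50.9 147.3] a -109.2 r 53.8
-107.0 [-0.3  0.  -0.3] [-0.1 -0.1  0.2]
```

View pics/o13.png

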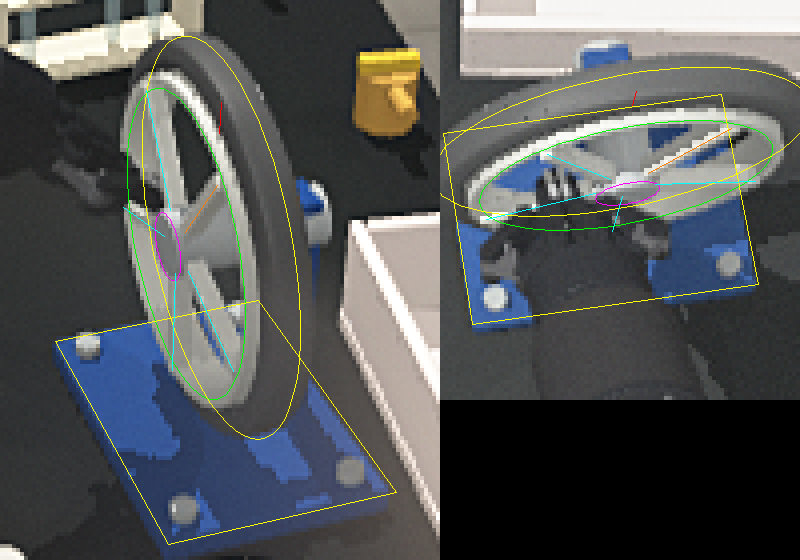

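View pics/l13.png

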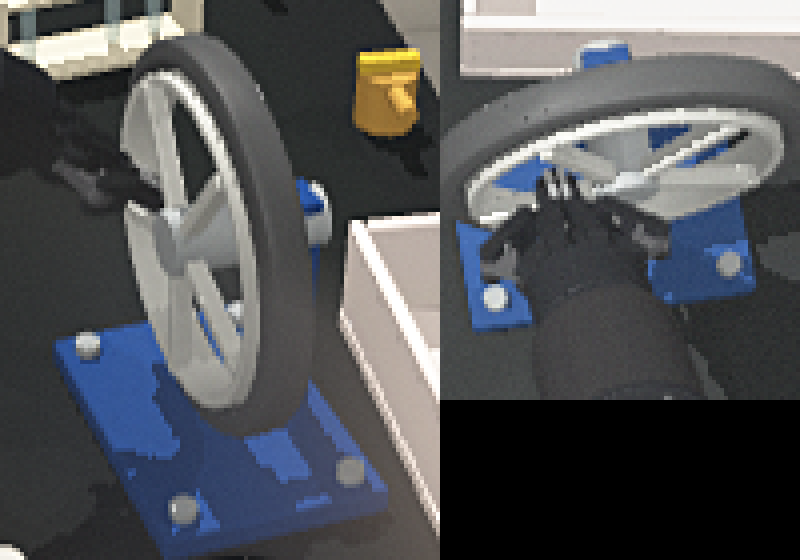

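>>> carry_out --targets '[[[0, 0, 0, -0.5, 0, 0.6, 0], [0, 0, 0, -1.5, 0, -0.2, 0], [0, 0, 0, -2.7, 0, -1.1, 0], [0, 0, 0, -4.0, 0, -2.1, 0], [0, 0, 0, -5.5, 0, -3.3, 0]]]'

```text
time: 12.4
eef_pos: [585.1, -81.6, 150.9]
eef_rot: [-0.047, 0.67, 0.159]
wrist_force: [-0.8, -0.5, 0.6]
finger_gap: 0.1
```

```bash
python3 arc.py -75 52 -90;  python3 ov.py 14 1; python3 look.py 14
```

```text
t 12.4 q [ 0.232 -0.812 -0.929  0.093 -0.557 -1.699] pos [585.1 -81.6 150.9] F [-0.8 -0.5  0.6] gap 0.1
[[0.77, -0.16, 0.61], [0.13, 0.99, 0.09], [-0.62, 0.01, 0.78]]
stand [-60.5  50.4 150.9] a -105.6 r 52.4
-75.0 [-0.4 -0.5 -0.2] [-4.   0.   0.3]
```

View pics/l14.png

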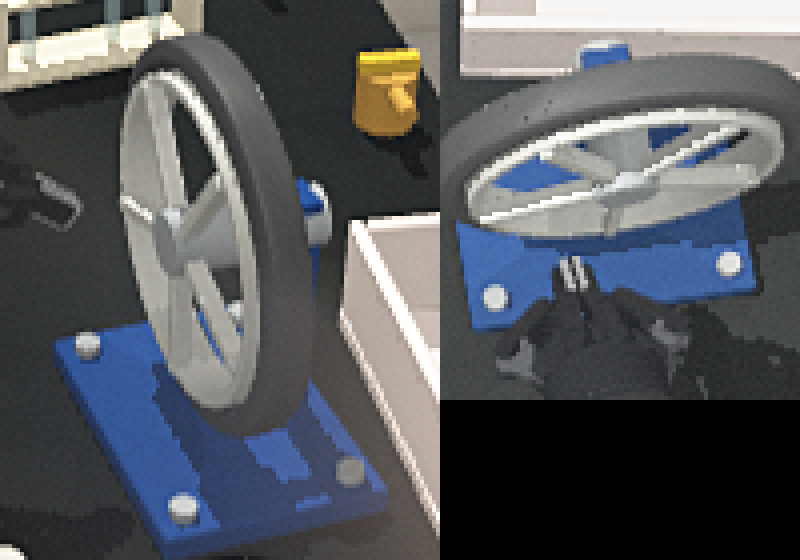

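```bash
python3 - <<'E'
from cell import *
import cv2,numpy as np
T=camera("top")["color"][:,:,::-1]; S=camera("side")["color"][:,:,::-1]
cv2.imwrite("pics/topF.png",T); cv2.imwrite("pics/sideF.png",S)
k=lambda im,y0,y1,x0,x1,f:cv2.resize(im[y0:y1,x0:x1],None,fx=f,fy=f,interpolation=3)
t0=cv2.imread("pics/top0.png")
cv2.imwrite("pics/cmpT.png",np.vstack([k(t0,120,170,275,365,6),k(T,120,170,275,365,6)]))
s0=cv2.imread("pics/side0.png")
cv2.imwrite("pics/cmpS.png",np.hstack([k(s0,175,272,315,365,6),k(S,175,272,315,365,6)]))
E
```

```text
(no output)
```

View pics/cmpT.png

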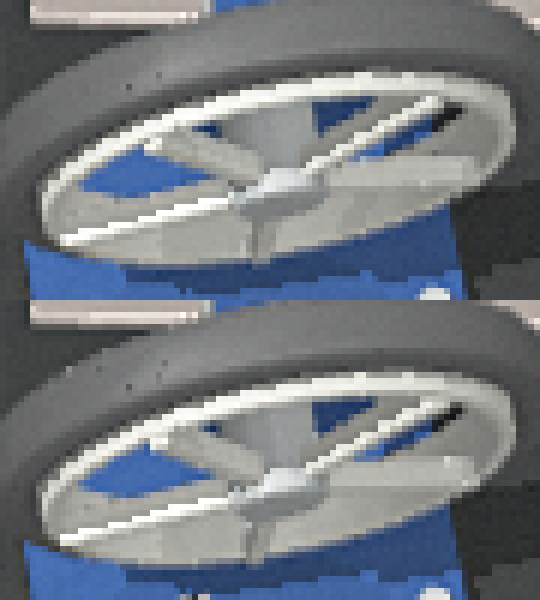

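View pics/cmpS.png

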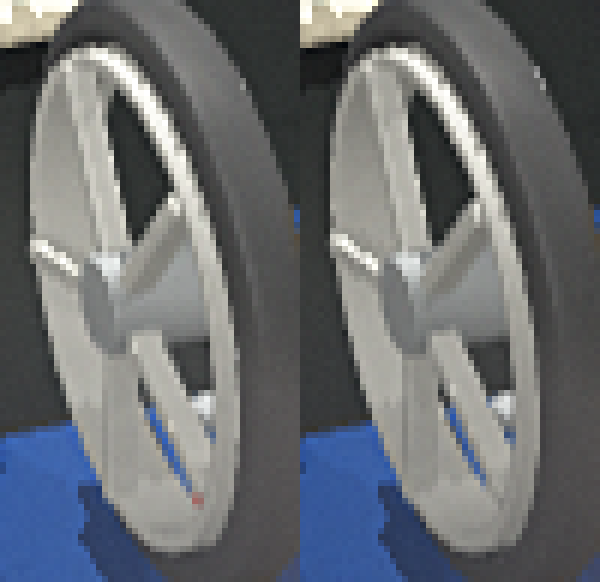

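```bash
python3 - <<'E'
from kin import *
from cell import camera
T=camera('top');S=camera('side');q=json.load(open('fit.json'))['q']
for th in (-4,-2,0,2,4,6):
    t=np.radians(th); R=np.radians
    f=lambda C,x0,y0,r,off:((proj(C,st(q,wh(t,r,-26,R(off))))[0]-[x0,y0]+.5)*6).round()
    print(th,[f(T,275,120,100,o).tolist() for o in (180,252,324,36)],[f(S,315,175,100,o).tolist() for o in (180,252,324,36,108)])
print(((proj(T,st(q,[-32,0,165]))[0]-[275,120]+.5)*6))
E
```

```text
-4 [[272.0, 255.0], [75.0, 243.0], [148.0, 148.0], [425.0, 102.0]] [[114.0, 504.0], [37.0, 266.0], [65.0, 78.0], [171.0, 203.0], [202.0, 487.0]]
-2 [[265.0, 256.0], [73.0, 241.0], [155.0, 145.0], [432.0, 103.0]] [[111.0, 500.0], [36.0, 258.0], [67.0, 77.0], [174.0, 210.0], [201.0, 492.0]]
0 [[258.0, 257.0], [70.0, 239.0], [162.0, 142.0], [437.0, 103.0]] [[108.0, 495.0], [35.0, 251.0], [70.0, 76.0], [176.0, 218.0], [200.0, 497.0]]
2 [[251.0, 258.0], [68.0, 237.0], [169.0, 139.0], [443.0, 104.0]] [[105.0, 490.0], [35.0, 244.0], [72.0, 75.0], [179.0, 227.0], [198.0, 502.0]]
4 [[244.0, 259.0], [66.0, 235.0], [176.0, 137.0], [449.0, 105.0]] [[102.0, 485.0], [34.0, 236.0], [75.0, 74.0], [181.0, 235.0], [197.0, 507.0]]
6 [[237.0, 260.0], [65.0, 233.0], [183.0, 134.0], [454.0, 107.0]] [[99.0, 480.0], [34.0, 229.0], [78.0, 74.0], [184.0, 243.0], [195.0, 511.0]]
[281.65468818 200.59260143]
```

View pics/topF.png

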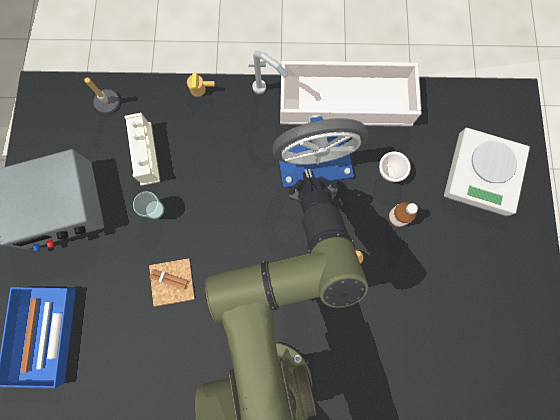

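View pics/sideF.png

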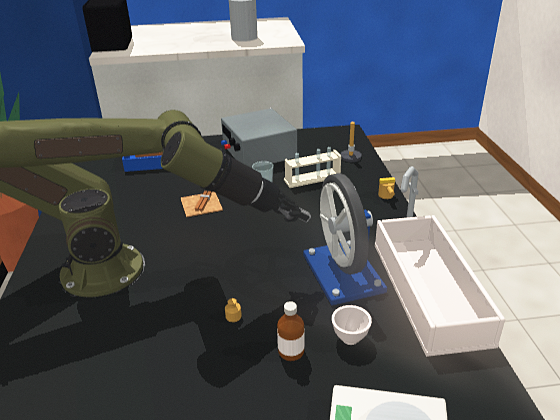

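>>> carry_out --targets '[[[0, 0, 0, 0, 0, 0, 0], [0, 0, 0, 0, 0, 0, 0], [0, 0, 0, 0, 0, 0, 0]]]'

```text
time: 13.1
eef_pos: [586.9, -81.0, 153.5]
eef_rot: [-0.047, 0.665, 0.16]
wrist_force: [0.3, -0.9, 0.1]
finger_gap: 0.0
```

```bash
python3 -c "
from cell import *
s=get_state();print(s['time'],s['wrist_force'],abs(s['dq']).max());print(close_job())"
```

```text
13.1 [ 0.31830129 -0.9478887   0.1035479 ] 0.002360592916852554
the job is handed in; nothing more can be done
None
```

I turned the wheel about 143° counter-clockwise as the robot sees it, by pushing one spoke with the shut fingertips. I then withdrew and handed the job in at 13.1 s. By my image measurements the valve is about 1–2.5° clockwise of straight up, within the 7° limit.

- **Valve angle:** Single readings of the spoke positions in the two cameras ranged from about -2° to +2.5°. In the last pictures the valve itself is hidden behind the rim and tyre, so the angle is inferred from the spokes.
- **Forces:** Wrist-force readings at the ends of moves stayed below 11 N.
- **One correction:** About two-thirds of the way round, the fingertip was too shallow and pressed on the spoke with its end face (the 11 N reading). I backed off, inserted about 12 mm deeper and went on.
- **End state:** The arm was at rest about 60 mm clear of the wheel, with a wrist force of about 1 N. All the bystanders looked unmoved in both camera views.

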